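# Turn the top varnish cup over

### The job

The porcelain varnish cups have drained mouth down in a pile on the wooden board. Lift the top cup off, lay it gently on its side on the cork mat and let go of it, then take hold of it afresh and stand it gently, right way up, with its whole foot on the round wooden disc. Leave the other two cups piled where they are, and do not disturb the jars, pots, bottle, bowl and brush around.

Things in the scene. Friction and masses are not known exactly. Their poses are not given: they have to be found in the camera images.
- cup_top: top one of three equal white square cups piled mouth down. 58 x 58 mm outside, 72 mm tall: straight-walled box (walls 4 mm, 60 mm from mouth to shoulder), then a solid 46 x 46 x 12 mm foot. About 170 g, mass centre 44 mm from the mouth. Origin: centre of the mouth (rim plane); z points from mouth to foot (up now, down when right way up); x, y square to the side walls
- cup_middle: the second cup of the pile, same shape and frame as cup_top. Its foot sticks up into the mouth of the cup above (2 mm of play all round, 12 mm deep), whose rim rests on its shoulder: the cups repeat every 60 mm
- cup_bottom: the lowest cup of the pile, same shape and frame as cup_top, standing mouth down on the board
- board: fixed plain square wooden board, 140 x 140 x 12 mm, that carries the pile; origin at the centre of its underside on the table (its top is 12 mm up)
- mat: fixed flat square cork mat, 200 x 200 mm, 4 mm thick, empty; origin at the centre of its underside on the table; x and y along its edges
- disc: fixed round plain wooden disc, 120 mm across, 14 mm high, empty; origin at the centre of its underside
- jar_wide: bystander: amber jar with a metal lid, 72 mm across, 75 mm tall, origin under its centre
- jar_low: bystander: small clear jar with a metal lid, 60 mm across, 50 mm tall, origin under its centre
- bottle: bystander: amber bottle, 52 mm across, 120 mm tall, origin under its centre
- bowl: bystander: round white porcelain bowl, 100 mm across, 35 mm tall, origin under its centre
- brush_pot: bystander: glass pot, 72 mm across, 80 mm tall, with brushes that reach 180 mm up, origin under its centre
- tin: bystander: flat round tin, 80 mm across, 45 mm tall, origin under its centre
- brush: bystander: a brush, about 170 mm long, lying on the table behind the mat along its own x, origin under its middle
- cup_foot (a point): centre of the underside of cup_top's foot, 72 mm from the mouth along its z
- disc_top (a point): centre of the disc's upper face, 14 mm above the table
Mind the look-alikes: they are no part of the job. Leave any black, blue or orange look-alike of the disc alone.

How it is judged:
By the outcome, as a careful person would: the job done as asked, in the order asked, and still so for the second after the job is handed in, with the robot touching nothing.
It also fails if it takes over 61 s, if anything falls off the work surface, if the arm or the gripper's body presses on something with over 40 N, if the wrist force passes 120 N, or if a joint passes its speed limit or range.

### The arm

A 6-joint arm with a two-finger parallel gripper is mounted at the origin on the work surface. World frame = base frame: x ahead of the robot, y to its left, z up, the work surface at z = 0. Lengths are in mm, angles in rad, forces in N, time in s.
With the tool pointing down it reaches from about 400 to 925 mm from the base axis. Payload 12.5 kg.
Tool frame: the origin (TCP) lies at the very end of the fingers, on their centre line; the grasp point (between the pads) lies behind it (env.grip_depth is the z of the grasp point in the tool frame, in mm); z points along the fingers, y is the line along which they close (so a half turn about z gives the same grasp; the last joint's range is limited). The gripper opens to 95 mm and grips with 3 to 60 N. Pads are 20 mm wide; open, the fingers measure 119 mm over their backs; the gripper's body (75 mm by 180 mm) begins 59 mm behind the grasp point.
Start: joints at [-1.41, 0.491, 1.559, -0, 1.092, -0.106], TCP at [164.802, -602.902, 183.061] pointing down, gripper open.
Joint ranges: [-3.1, 3.1], [-0.84, 2.19], [0.05, 2.79], [-1.13, 4.28], [0.06, 2.93], [-2.69, 2.69]. Speed limits (rad/s): [2.22, 2.22, 2.79, 3.14, 3.14, 3.14].

### API

Orientations are given as [roll, pitch, yaw] about the fixed x, y, z axes, in that order (R = Rz(yaw) Ry(pitch) Rx(roll)).
In Python, from cell import env, optics gives the robot as it stands.
- The arm moves only by the tool step_arm, never from a script. Its argument "moves" is a list of rows, each an object of numbers: "tx", "ty", "tz": the shift along the tool's x, y, z in mm; "roll": the turn about the tool's z in rad. In form: [{"tx": .., "ty": .., "tz": .., "roll": ..}, ...]. A call has 1 to 12 rows; each row is the pose to reach, as a shift and turn from the pose commanded when the call began, along the tool's axes at that moment; what a row does not reach only later rows make up. A row lasts 1/12 s, in which the tool goes at most 41.7 mm and 7.16 degrees, less where a joint would pass 70% of its speed; a pose out of reach is approached as far as the arm can. A call with a gripper value outside its range is refused whole. "grip" is the finger opening in mm, from 0 to 95.1, set as the call begins (left out, the last holds). The fingers move at their own pace and stop on an object; the grip force is fixed at half the most. Time passes only in rows, so rows that repeat a pose let the fingers close. It gives the time, the measured TCP pose, the force, the opening and the grip force at its end, in the units of the state.
- env.state(): the state, without advancing time (a new reading comes with each control period).
- optics.read_camera(name): name is "scene" or "top" or "wrist"; returns a dict with "pixels" (400x640x3 uint8, blue, green, red), "mtx" (3x3 intrinsics, pixels), "dist" ([k1, k2, p1, p2, k3] as OpenCV has them; the pictures are not rectified), "view" (4x4, takes a point from world to camera coordinates). Camera axes: x right, y down, z forward; pixel columns grow to the right and rows downward; lengths in mm; the calibration is good to about 2 mm. A picture is of the moment at which its call begins. There is no depth.
- env.job_done(): hands the job in; it is judged then, once.
The state is a dict: "t": time; "joints": joint angles; "qvel": joint speeds; "tau": joint torques, N m; "eef_pos": TCP position; "tcp_rot": TCP orientation; "ft_force": force on the tool from outside, world axes, zero at the start; "moment": the same for the moment, N m; "opening": opening from 0.0 (shut) to 1.0 (fully open); "grip_force": force on a finger pad.
Only numpy, scipy, OpenCV 4.12 (cv2) and the standard library are available. Lean on these libraries where they do the work, as an engineer would, in place of code of your own. Each camera call takes 0.05 s, during which the arm holds its last target. There are 200 camera calls.

## Working session

There is one attempt and no reset: what is moved stays moved. The work goes in short steps, Python scripts to look and compute and a tool call to move; the robot and the scene stay as the last step left them, time stands still between calls to the robot, and variables do not carry over. Pictures are saved under pics/ and viewed, at most 10 in all, crops included, and the job is handed in when it is done.

Besides the shell and the picture viewer there is one more tool, called after "Request:" as name(argument=value, ...), one argument or row to a line, values as JSON. step_arm: Moves the arm, as the interface text tells. Its arguments: {"type":"object","properties":{"moves":{"type":"array"},"grip":{"type":"number"}},"required":["moves"]}

```bash
ls; mkdir -p pics; cat > h.py <<'E'
import numpy as np, cv2
from cell import env, optics
def snap(n,f=None):
    c=optics.read_camera(n)
    if f: cv2.imwrite('pics/'+f,c['pixels'])
    np.savez('/tmp/'+n+'.npz',**{k:np.array(v) for k,v in c.items()})
    return c
def load(n): return dict(np.load('/tmp/'+n+'.npz'))
def ray(c,uv):
    p=cv2.undistortPoints(np.array(uv,float).reshape(-1,1,2),np.array(c['mtx']),np.array(c['dist'])).reshape(-1,2)
    V=np.array(c['view']);R=V[:3,:3];o=-R.T@V[:3,3]
    return o,np.c_[p,np.ones(len(p))]@R
def onz(c,uv,z):
    o,d=ray(c,uv);return o+d*((z-o[2])/d[:,2])[:,None]
def tri(c1,u1,c2,u2):
    o1,d1=ray(c1,u1);o2,d2=ray(c2,u2);out=[]
    for a,b in zip(d1,d2):
        s=np.linalg.lstsq(np.c_[a,-b],o2-o1,rcond=None)[0]
        p,q=o1+a*s[0],o2+b*s[1];out.append(np.r_[(p+q)/2,np.linalg.norm(p-q)])
    return np.array(out)
def proj(c,P):
    V=np.array(c['view']);return cv2.projectPoints(np.array(P,float).reshape(-1,3),cv2.Rodrigues(V[:3,:3])[0],V[:3,3],np.array(c['mtx']),np.array(c['dist']))[0].reshape(-1,2)
E
python3 - <<'E'
from h import *
for n in('scene','top','wrist'):
    c=snap(n,n+'0.png');V=np.array(c['view']);print(n,(-V[:3,:3].T@V[:3,3]).round(),V[2,:3].round(2))
print(env.state(),env.grip_depth)
E
```

```text
pics
scene [1045.  668.  723.] [-0.5  -0.65 -0.57]
top [ 473.  -15. 1366.] [ 0.07  0.02 -1.  ]
wrist [ 231. -586.  385.] [-0.23 -0.06 -0.97]
{'t': 0.15, 'joints': array([-1.40960550e+00,  4.91386551e-01,  1.55933355e+00,  3.53010822e-05,
        1.09169596e+00, -1.05602756e-01]), 'qvel': array([ 0.00033472, -0.00284883, -0.00038115, -0.00064401, -0.0009399 ,
       -0.0006952 ]), 'tau': array([ 1.09697023e-03, -6.12894416e+01, -2.58277577e+01,  6.92702620e-02,
        4.73305746e-02, -8.89922103e-05]), 'eef_pos': array([ 164.76995795, -602.66856685,  182.60916338]), 'tcp_rot': array([-3.14077714e+00, -1.17930647e-04,  2.66777251e-01]), 'ft_force': array([-0.32680503, -0.20484441, -0.64667867]), 'moment': array([0.01906702, 0.00062212, 0.0602117 ]), 'grip_force': 0.0, 'opening': 1.0017649741678158} -18.8
```

View pics/scene0.png

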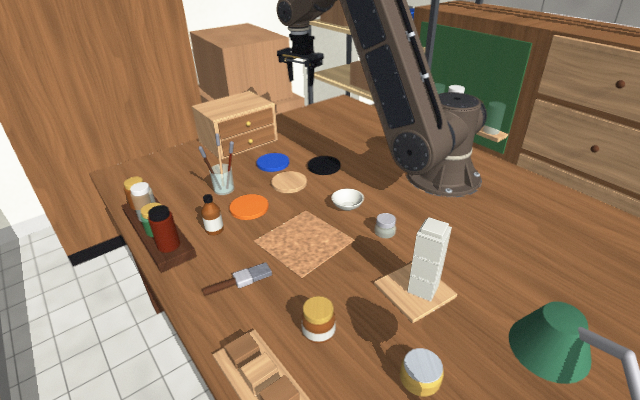

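View pics/top0.png

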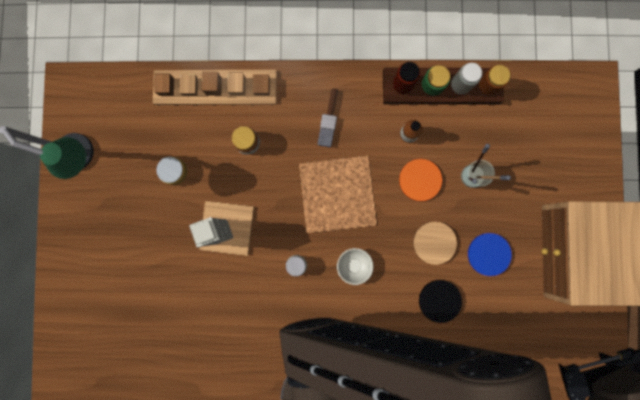

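The white pile is at scene (430,260) and top (205,233). The plain disc is at scene (290,181) and top (435,243), the mat at scene (304,242) and top (338,194).

Possible confusions:
- **Disc:** orange at scene (249,207), blue at (272,162), black at (324,165). The plain wood one is the target.
- **Cup:** the white bowl at scene (347,200) and the clear jar at (386,226). Only the square pile has cups.

Next I check the choice in a crop.

```bash
python3 - <<'E'
from h import *
s=load('scene');t=load('top')
a=cv2.resize(s['pixels'][205:315,370:470],None,fx=4,fy=4,interpolation=cv2.INTER_CUBIC)
b=cv2.resize(t['pixels'][195:261,185:260],None,fx=4.5,fy=4.5,interpolation=cv2.INTER_CUBIC)
im=np.zeros((440,400+b.shape[1],3),np.uint8);im[:,:400]=a;im[:b.shape[0],400:]=b
cv2.imwrite('pics/crop1.png',im)
def cent(c,uv,r,off=14):
    hsv=cv2.cvtColor(c['pixels'],cv2.COLOR_BGR2HSV).astype(int);k=hsv[uv[1]-2:uv[1]+3,uv[0]-2:uv[0]+3].reshape(-1,3).mean(0)
    m=(np.abs(c['pixels'].astype(int)-c['pixels'][uv[1]-2:uv[1]+3,uv[0]-2:uv[0]+3].reshape(-1,3).mean(0)).max(2)<off*2).astype(np.uint8)
    mm=np.zeros_like(m);mm[uv[1]-r:uv[1]+r,uv[0]-r:uv[0]+r]=1
    cs=cv2.findContours(cv2.morphologyEx(m*mm,cv2.MORPH_CLOSE,np.ones((5,5))),cv2.RETR_EXTERNAL,cv2.CHAIN_APPROX_NONE)[0]
    return max(cs,key=cv2.contourArea)
d=[]
for c,uv in((s,(290,181)),(t,(435,243))):
    k=cent(c,uv,30);P=onz(c,k.reshape(-1,2),14)[:,:2].astype(np.float32)
    print('disc',cv2.minEnclosingCircle(P),cv2.fitEllipse(P),cv2.fitEllipse(k)[0]);d.append(cv2.fitEllipse(k)[0])
print('tri',tri(s,[d[0]],t,[d[1]]))
for c,uv,r in((s,(304,242),60),(t,(338,194),50)):
    k=cent(c,uv,r,30);P=onz(c,k.reshape(-1,2),4)[:,:2].astype(np.float32);print('mat',cv2.minAreaRect(P))
# other things roughly
N=dict(jar_wide=(244,138),tinjar=(170,170),jar_low=(296,266),bowl=(355,266),bottle=(411,131),pot=(478,175),brush=(329,120),blue=(490,255))
for n,p in N.items(): print(n,onz(t,[p],40)[0].round())
E
```

```text
disc ((443.2974853515625, -296.56591796875), 68.7367172241211) ((442.3656311035156, -297.05169677734375), (115.07369232177734, 134.1497344970703), 154.07659912109375) (289.14581298828125, 181.61434936523438)
disc ((440.64227294921875, -303.2698974609375), 59.91926956176758) ((440.6185302734375, -302.0966796875), (114.68726348876953, 117.1774673461914), 82.48532104492188) (434.60906982421875, 242.7608642578125)
tri [[ 439.73813361 -302.82429771    8.45815564    1.49822642]]
mat ((567.288818359375, -74.7882080078125), (523.0623168945312, 407.5819396972656), 50.24330520629883)
mat ((579.9326171875, -28.7392578125), (284.06622314453125, 284.7314758300781), 0.04506247118115425)
jar_wide [732. 235.  40.]
tinjar [641. 444.  40.]
jar_low [375.  85.  40.]
bowl [376. -78.  40.]
bottle [ 752. -234.   40.]
pot [ 629. -419.   40.]
brush [784.  -5.  40.]
blue [ 408. -448.   40.]
```

View pics/crop1.png

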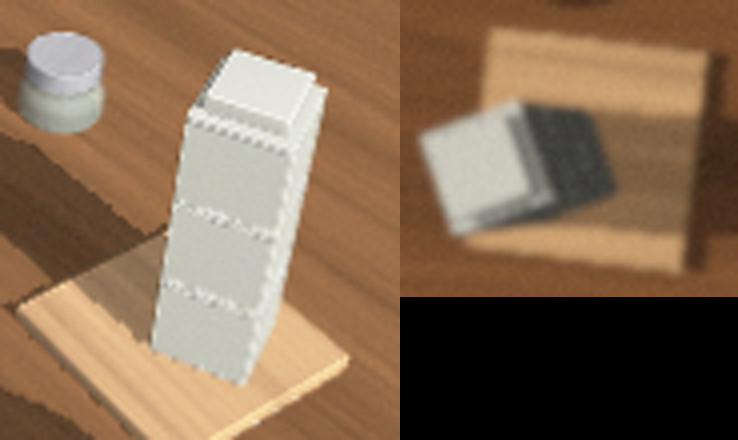

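The crop shows the three-cup white pile. The top foot face is centred near scene px (435,227) and top px (202,232), turned about 19°.

```bash
cat >> h.py <<'E'
def rel(P,yaw=None,cur=None):
    """shift in the tool's axes (tool down) to world P, turn to yaw"""
    s=env.state();p,y=(s['eef_pos'],s['tcp_rot'][2]) if cur is None else cur
    R=np.array([[np.cos(y),np.sin(y),0],[np.sin(y),-np.cos(y),0],[0,0,-1]])
    r=0 if yaw is None else -((yaw-y+np.pi)%(2*np.pi)-np.pi)
    return (R.T@(np.array(P,float)-p)).round(1),round(r,3)
E
python3 - <<'E'
from h import *
s=load('scene');t=load('top')
c=tri(s,[(435.4,227.1)],t,[(202.1,231.7)])[0];print(c)
f=lambda a,o,k:np.array(a)/k+np.array(o)
S=onz(s,[f(p,(370,205),4) for p in((235,50),(316,76),(288,128),(207,100))],204);print(S.round(1))
M=onz(t,[(300,163),(367,157),(375,226),(308,232)],4);print(M.round(),M.mean(0))
for P in([165,-603,330],[430,-430,330],[560,0,330],[c[0]-80,c[1]-30,330]):print(rel(P,.33))
E
```

```text
[468.50977098 304.30887743 201.96319927   0.87365057]
[[455.1 275.9 204. ]
 [440.  317.6 204. ]
 [485.5 334.8 204. ]
 [499.7 294.1 204. ]]
[[ 667.   79.    4.]
 [ 684. -114.    4.]
 [ 487. -136.    4.]
 [ 469.   54.    4.]] [576.72344719 -29.14340553   4.        ]
(array([ 1.000e-01,  4.000e-01, -1.474e+02]), np.float64(-0.063))
(array([ 301.4,  -96.6, -147.4]), np.float64(-0.063))
(array([ 540.1, -477.2, -147.4]), np.float64(-0.063))
(array([ 447. , -787. , -147.4]), np.float64(-0.063))
```

Request:
step_arm(
  moves=[
    {"tz": -40},
    {"tz": -80},
    {"tz": -120},
    {"tz": -150},
    {"tx": 35, "ty": -10, "tz": -150, "roll": -0.1},
    {"tx": 75, "ty": -22, "tz": -150, "roll": -0.1},
    {"tx": 115, "ty": -35, "tz": -150, "roll": -0.1},
    {"tx": 155, "ty": -48, "tz": -150, "roll": -0.1},
    {"tx": 190, "ty": -60, "tz": -150, "roll": -0.1},
    {"tx": 230, "ty": -72, "tz": -150, "roll": -0.1},
    {"tx": 265, "ty": -85, "tz": -150, "roll": -0.1},
    {"tx": 300, "ty": -97, "tz": -150, "roll": -0.1},
  ],
)

```text
validation failed for argument at $.mo...
```

```bash
python3 - <<'E'
from h import *
print(env.state()['eef_pos'],env.state()['tcp_rot'],env.state()['t'])
for P in([540,-120,330],[560,0,330],[469,305,330]):print(rel(P,.37))
E
```

```text
[ 164.76995795 -602.66856685  182.60916338] [-3.14077714e+00 -1.17930647e-04  2.66777251e-01] 0.15
(array([ 489.2, -366.7, -147.4]), np.float64(-0.103))
(array([ 540.1, -477.2, -147.4]), np.float64(-0.103))
(array([ 532.8, -795.4, -147.4]), np.float64(-0.103))
```

Request:
step_arm(
  moves=[
    {"tx": 0, "ty": 0, "tz": -40, "roll": 0},
    {"tx": 0, "ty": 0, "tz": -80, "roll": 0},
    {"tx": 0, "ty": 0, "tz": -120, "roll": 0},
    {"tx": 0, "ty": 0, "tz": -150, "roll": 0},
    {"tx": 35, "ty": -10, "tz": -150, "roll": -0.1},
    {"tx": 75, "ty": -22, "tz": -150, "roll": -0.1},
    {"tx": 115, "ty": -35, "tz": -150, "roll": -0.1},
    {"tx": 155, "ty": -48, "tz": -150, "roll": -0.1},
    {"tx": 190, "ty": -60, "tz": -150, "roll": -0.1},
    {"tx": 230, "ty": -72, "tz": -150, "roll": -0.1},
    {"tx": 265, "ty": -85, "tz": -150, "roll": -0.1},
    {"tx": 300, "ty": -97, "tz": -150, "roll": -0.1},
  ],
)

```text
t: 1.15
eef_pos: [430.0, -428.7, 333.0]
tcp_rot: [-3.141, 0.0, 0.367]
ft_force: [-0.1, 0.0, 0.4]
opening: 0.999
grip_force: 0.0
```

Request:
step_arm(
  moves=[
    {"tx": 22, "ty": -30, "tz": 0, "roll": 0},
    {"tx": 44, "ty": -60, "tz": 0, "roll": 0},
    {"tx": 66, "ty": -90, "tz": 0, "roll": 0},
    {"tx": 89, "ty": -119, "tz": 0, "roll": 0},
    {"tx": 111, "ty": -149, "tz": 0, "roll": 0},
    {"tx": 133, "ty": -178, "tz": 0, "roll": 0},
    {"tx": 155, "ty": -208, "tz": 0, "roll": 0},
    {"tx": 177, "ty": -238, "tz": 0, "roll": 0},
    {"tx": 200, "ty": -268, "tz": 0, "roll": 0},
    {"tx": 222, "ty": -298, "tz": 0, "roll": 0},
    {"tx": 244, "ty": -327, "tz": 0, "roll": 0},
    {"tx": 266, "ty": -357, "tz": 0, "roll": 0},
  ],
)

```text
t: 2.15
eef_pos: [549.0, 0.2, 333.0]
tcp_rot: [3.142, 0.0, 0.367]
ft_force: [0.3, -0.3, 0.3]
opening: 1.002
grip_force: 0.0
```

```bash
python3 - <<'E'
from h import *
c=snap('wrist','matw.png')
E
```

Request:
step_arm(
  moves=[
    {"tx": 3, "ty": -32, "tz": 0, "roll": 0},
    {"tx": 6, "ty": -64, "tz": 0, "roll": 0},
    {"tx": 9, "ty": -96, "tz": 0, "roll": 0},
    {"tx": 12, "ty": -128, "tz": 0, "roll": 0},
    {"tx": 15, "ty": -160, "tz": 0, "roll": 0},
    {"tx": 18, "ty": -192, "tz": 0, "roll": 0},
    {"tx": 21, "ty": -220, "tz": 0, "roll": 0},
    {"tx": 25, "ty": -250, "tz": 0, "roll": 0},
    {"tx": 30, "ty": -280, "tz": 0, "roll": 0},
    {"tx": 34, "ty": -300, "tz": 0, "roll": 0},
    {"tx": 34, "ty": -314, "tz": 0, "roll": 0},
    {"tx": 34, "ty": -314, "tz": 0, "roll": 0},
  ],
)

```text
t: 3.2
eef_pos: [467.0, 305.7, 332.6]
tcp_rot: [-3.141, 0.001, 0.369]
ft_force: [-1.2, 0.2, -0.3]
opening: 0.997
grip_force: 0.0
```

```bash
python3 - <<'E'
from h import *
c=snap('wrist')
print(env.state()['eef_pos'],env.state()['tcp_rot'][2])
w=np.load('/tmp/wrist.npz')
import shutil;shutil.copy('/tmp/wrist.npz','/tmp/pileA.npz')
a=cv2.imread('pics/matw.png')
cv2.imwrite('pics/w2.png',np.hstack([c['pixels'][:,80:560],a[::1,:320]]))
print('proj top',proj(c,[[469,305,204]]))
E
```

```text
[467.49067999 304.51968598 332.6273067 ] 0.3688167400061524
proj top [[320.48183569 179.98020928]]
```

View pics/w2.png

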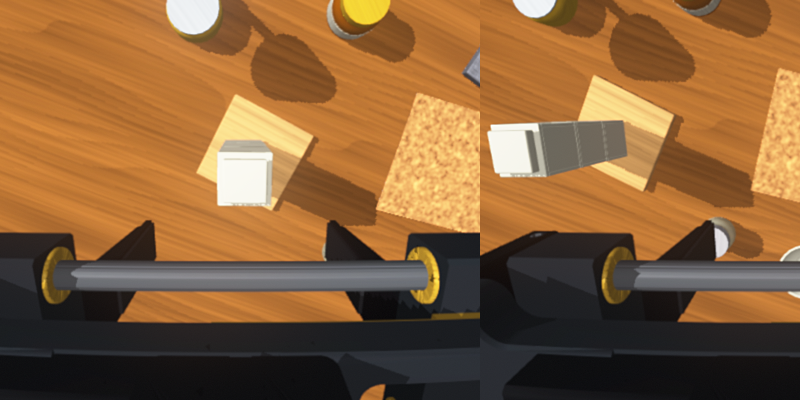

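The wrist view shows the pile top at (325,180) in full pixels, square to the tool. The cork mat is to the right and the open fingers are at rows 220–320. Now I refine from two wrist positions.

```bash
python3 - <<'E'
from h import *
c=load('pileA');g=c['pixels'].min(2).astype(int)
print(g[180,290:362].tolist());print(g[130:215,325].tolist());print(g[200,290:362].tolist())
for th in(150,180,200,215,225):
    m=(g>th).astype(np.uint8);m[:,:280]=0;m[:,370:]=0;m[:125]=0;m[225:]=0
    k=max(cv2.findContours(m,cv2.RETR_EXTERNAL,cv2.CHAIN_APPROX_NONE)[0],key=cv2.contourArea).reshape(-1,2)
    P=onz(c,k,204)[:,:2].astype(np.float32);r=cv2.minAreaRect(P);print(th,[np.round(x,2) for x in r],cv2.boundingRect(k))
E
```

```text
[93, 112, 131, 139, 142, 139, 155, 222, 248, 244, 241, 241, 242, 243, 243, 242, 242, 242, 242, 242, 241, 241, 241, 241, 241, 241, 241, 241, 241, 241, 241, 241, 241, 241, 241, 241, 241, 241, 240, 241, 241, 241, 241, 241, 240, 240, 241, 241, 240, 241, 241, 240, 241, 241, 242, 234, 187, 161, 174, 181, 177, 150, 103, 94, 96, 94, 92, 91, 89, 88, 88, 89]
[145, 146, 146, 148, 147, 143, 141, 142, 145, 150, 154, 158, 163, 160, 158, 156, 148, 151, 157, 158, 153, 155, 206, 239, 243, 242, 242, 241, 221, 199, 233, 242, 242, 242, 242, 242, 242, 242, 242, 242, 242, 242, 242, 241, 241, 241, 241, 241, 241, 241, 241, 241, 241, 241, 241, 240, 241, 241, 241, 240, 240, 240, 240, 240, 240, 240, 240, 240, 240, 240, 240, 240, 225, 198, 206, 178, 109, 70, 67, 71, 69, 68, 65, 62, 61]
[63, 62, 63, 64, 65, 62, 82, 164, 236, 242, 241, 240, 239, 240, 242, 241, 241, 241, 241, 241, 241, 241, 241, 241, 241, 241, 241, 241, 241, 241, 241, 241, 241, 241, 241, 240, 240, 241, 240, 240, 241, 240, 240, 240, 240, 241, 241, 240, 241, 240, 240, 240, 240, 241, 238, 214, 174, 171, 177, 177, 167, 151, 146, 144, 146, 144, 133, 98, 60, 47, 47, 48]
150 [array([476.76, 304.39]), array([69.82, 57.33]), np.float64(21.12)] (296, 139, 57, 68)
180 [array([471.32, 301.84]), array([55.71, 56.4 ]), np.float64(21.19)] (297, 152, 56, 54)
200 [array([471.67, 302.47]), array([54.61, 55.44]), np.float64(21.19)] (297, 152, 55, 53)
215 [array([471.34, 302.44]), array([54.89, 54.91]), np.float64(20.22)] (297, 152, 55, 53)
225 [array([471.42, 301.92]), array([54.61, 53.9 ]), np.float64(20.26)] (298, 152, 54, 53)
```

```bash
python3 - <<'E'
from h import *
c=load('pileA');P=onz(c,[(322.3,181)],204)[0];print(P)
yaw=.362;P[:2]+=4*np.array([np.cos(yaw),np.sin(yaw)]);P[2]=161
print(rel(P,yaw), env.state()['eef_pos'])
# mat corners in pictured wrist view of matw unavailable; mat from pileA
cm=load('pileA');print(onz(cm,[(80+417,93),(80+377,208)],4))
E
```

```text
[468.67779243 302.86041064 204.        ]
(array([  4.5,   2. , 171.6]), np.float64(0.007)) [467.49067999 304.51968598 332.6273067 ]
[[664.7570909   79.96104226   4.        ]
 [470.66621964  55.12139588   4.        ]]
```

Request:
step_arm(
  moves=[
    {"tx": 4.5, "ty": 2, "tz": 30, "roll": 0},
    {"tx": 4.5, "ty": 2, "tz": 65, "roll": 0},
    {"tx": 4.5, "ty": 2, "tz": 95, "roll": 0},
    {"tx": 4.5, "ty": 2, "tz": 115, "roll": 0},
    {"tx": 4.5, "ty": 2, "tz": 130, "roll": 0},
    {"tx": 4.5, "ty": 2, "tz": 142, "roll": 0},
    {"tx": 4.5, "ty": 2, "tz": 153, "roll": 0},
    {"tx": 4.5, "ty": 2, "tz": 163, "roll": 0},
    {"tx": 4.5, "ty": 2, "tz": 170, "roll": 0},
    {"tx": 4.5, "ty": 2, "tz": 172, "roll": 0},
    {"tx": 4.5, "ty": 2, "tz": 172, "roll": 0},
    {"tx": 4.5, "ty": 2, "tz": 172, "roll": 0},
  ],
)

```text
t: 4.25
eef_pos: [473.2, 303.4, 161.4]
tcp_rot: [3.142, -0.001, 0.367]
ft_force: [-0.2, 0.6, -0.1]
opening: 0.999
grip_force: 0.0
```

Request:
step_arm(
  grip=50,
  moves=[
    {"tx": 0, "ty": 0, "tz": 0, "roll": 0},
    {"tx": 0, "ty": 0, "tz": 0, "roll": 0},
    {"tx": 0, "ty": 0, "tz": 0, "roll": 0},
    {"tx": 0, "ty": 0, "tz": 0, "roll": 0},
    {"tx": 0, "ty": 0, "tz": 0, "roll": 0},
    {"tx": 0, "ty": 0, "tz": 0, "roll": 0},
    {"tx": 0, "ty": 0, "tz": 0, "roll": 0},
    {"tx": 0, "ty": 0, "tz": 0, "roll": 0},
  ],
)

```text
t: 4.92
eef_pos: [472.9, 303.5, 161.0]
tcp_rot: [3.142, 0.0, 0.367]
ft_force: [0.4, 0.2, 0.1]
opening: 0.54
grip_force: 0.0
```

```bash
python3 - <<'E'
from h import *
s=env.state();print(s['opening'],s['grip_force'])
c=snap('wrist');d=snap('scene');print(env.state()['opening'],proj(d,[[472,303,180]]))
im=np.zeros((400,800,3),np.uint8);im[:,:400]=c['pixels'][:,120:520];im[:,400:]=cv2.resize(d['pixels'][160:320,350:510],(400,400))
cv2.imwrite('pics/g1.png',im)
E
```

```text
0.5401580245405816 0.0
0.526085590726145 [[432.11021308 235.55006719]]
```

View pics/g1.png

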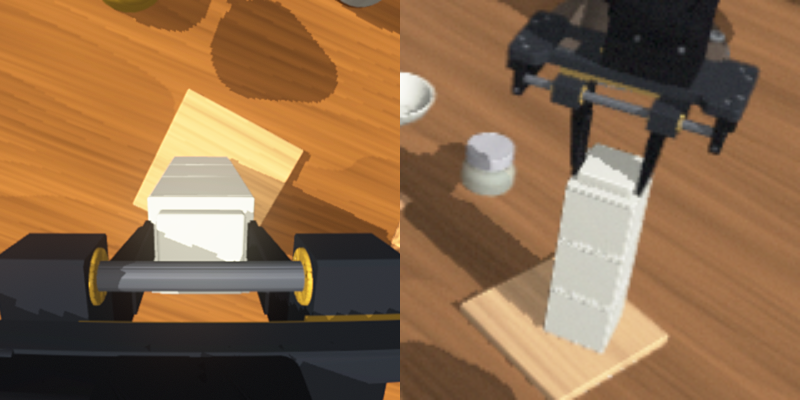

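The image shows the fingers on either side of the top cup's wall, with the pile undisturbed. The reading is ambiguous, so I close further.

Request:
step_arm(
  grip=40,
  moves=[
    {"tx": 0, "ty": 0, "tz": 0, "roll": 0},
    {"tx": 0, "ty": 0, "tz": 0, "roll": 0},
    {"tx": 0, "ty": 0, "tz": 0, "roll": 0},
    {"tx": 0, "ty": 0, "tz": 0, "roll": 0},
  ],
)

```text
t: 5.35
eef_pos: [473.0, 303.4, 161.0]
tcp_rot: [3.141, -0.0, 0.367]
ft_force: [0.8, 0.8, 0.3]
opening: 0.48
grip_force: 30.0
```

Request:
step_arm(
  moves=[
    {"tx": 0, "ty": 0, "tz": -1, "roll": 0},
    {"tx": 0, "ty": 0, "tz": -3, "roll": 0},
    {"tx": 0, "ty": 0, "tz": -6, "roll": 0},
    {"tx": 0, "ty": 0, "tz": -9, "roll": 0},
    {"tx": 0, "ty": 0, "tz": -12, "roll": 0},
    {"tx": 0, "ty": 0, "tz": -15, "roll": 0},
    {"tx": 0, "ty": 0, "tz": -18, "roll": 0},
    {"tx": 0, "ty": 0, "tz": -21, "roll": 0},
    {"tx": 0, "ty": 0, "tz": -24, "roll": 0},
    {"tx": 0, "ty": 0, "tz": -27, "roll": 0},
    {"tx": 0, "ty": 0, "tz": -30, "roll": 0},
    {"tx": 0, "ty": 0, "tz": -30, "roll": 0},
  ],
)

```text
t: 6.35
eef_pos: [473.1, 303.6, 191.6]
tcp_rot: [-3.142, -0.001, 0.367]
ft_force: [0.4, -0.7, -1.5]
opening: 0.486
grip_force: 30.0
```

```bash
python3 - <<'E'
from h import *
c=snap('wrist');d=snap('scene');s=env.state();p=s['eef_pos'];print(p,s['opening'],s['grip_force'],s['ft_force'])
u=np.array([np.sin(.367),-np.cos(.367),0])
print(((proj(d,[p+29*u,p-29*u,p+23*u,p-23*u])-[350,140])*4).round())
im=np.zeros((560,800,3),np.uint8);im[:,:640]=cv2.resize(d['pixels'][140:280,350:510],(640,560),interpolation=cv2.INTER_CUBIC)
cv2.imwrite('pics/g2.png',im[:,:640])
E
```

```text
[472.92855857 303.4681292  191.05695625] 0.4820367833394955 29.995371401309967 [-0.70102782 -0.56634473 -1.10234691]
[[278. 350.]
 [385. 385.]
 [289. 354.]
 [374. 381.]]
```

View pics/g2.png

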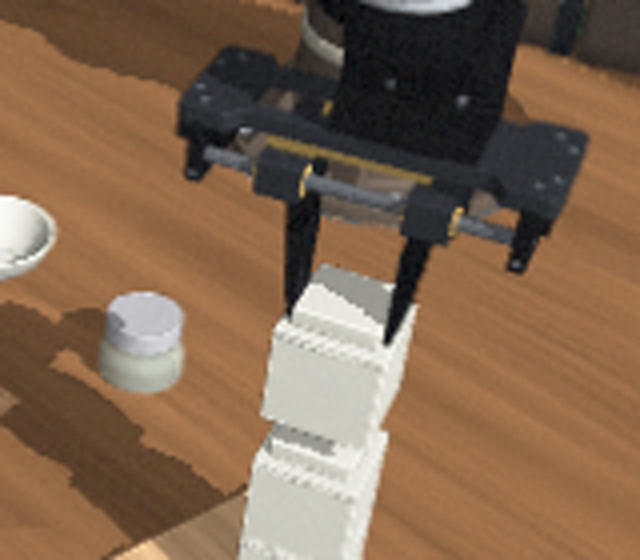

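The cup lifted cleanly, with the middle cup's foot visible at (310,440) in the crop and the others in place. Next I carry it to the mat.

Request:
step_arm(
  moves=[
    {"tx": 0, "ty": 0, "tz": -20, "roll": 0},
    {"tx": 0, "ty": 10, "tz": -35, "roll": 0},
    {"tx": -8, "ty": 35, "tz": -45, "roll": 0},
    {"tx": -16, "ty": 70, "tz": -50, "roll": 0},
    {"tx": -24, "ty": 105, "tz": -50, "roll": 0},
    {"tx": -33, "ty": 140, "tz": -50, "roll": 0},
    {"tx": -42, "ty": 175, "tz": -50, "roll": 0},
    {"tx": -50, "ty": 210, "tz": -50, "roll": 0},
    {"tx": -58, "ty": 245, "tz": -50, "roll": 0},
    {"tx": -67, "ty": 280, "tz": -50, "roll": 0},
    {"tx": -75, "ty": 312, "tz": -50, "roll": 0},
    {"tx": -80, "ty": 335, "tz": -50, "roll": 0},
  ],
)

```text
t: 7.45
eef_pos: [518.3, -40.6, 240.9]
tcp_rot: [3.141, 0.0, 0.366]
ft_force: [0.3, 0.4, -2.8]
opening: 0.478
grip_force: 30.0
```

```bash
python3 - <<'E'
from h import *
d=snap('scene');s=env.state();p=s['eef_pos'];print(p,s['opening'],s['grip_force'],s['ft_force'])
x0,y0=[int(v) for v in proj(d,[p])[0]-[60,80]]
cv2.imwrite('pics/g3.png',cv2.resize(d['pixels'][y0:y0+160,x0:x0+140],None,fx=3.5,fy=3.5,interpolation=cv2.INTER_CUBIC));print(x0,y0)
R=np.array([np.cos(.367),np.sin(.367),0]);u=np.array([R[1],-R[0],0])
print(((proj(d,[p,p-4*R+29*R+29*u+[0,0,-29.2],p-4*R+29*R-29*u+[0,0,-29.2],p+25*R-29*u+[0,0,30.8]])-[x0,y0])*3.5).round())
E
```

```text
[519.08549498 -43.05683162 240.74173581] 0.48288960217911003 29.994888603687286 [ 0.56964976 -1.88309964 -1.27031439]
254 76
[[213. 283.]
 [162. 323.]
 [230. 343.]
 [228. 268.]]
```

View pics/g3.png

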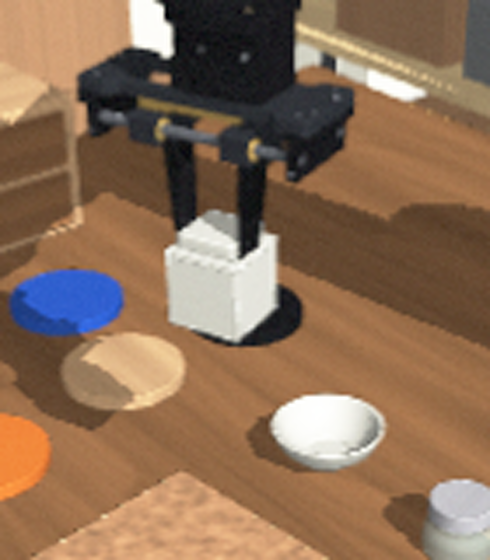

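The held cup sits where expected: front mouth corners at crop (170,320) and (235,342), predicted (162,323) and (230,343). Now I lower it.

Request:
step_arm(
  moves=[
    {"tx": 0, "ty": 4, "tz": 25, "roll": 0},
    {"tx": 0, "ty": 8, "tz": 55, "roll": 0},
    {"tx": 0, "ty": 8, "tz": 85, "roll": 0},
    {"tx": 0, "ty": 8, "tz": 112, "roll": 0},
    {"tx": 0, "ty": 8, "tz": 137, "roll": 0},
    {"tx": 0, "ty": 8, "tz": 157, "roll": 0},
    {"tx": 0, "ty": 8, "tz": 174, "roll": 0},
    {"tx": 0, "ty": 8, "tz": 186, "roll": 0},
    {"tx": 0, "ty": 8, "tz": 194, "roll": 0},
    {"tx": 0, "ty": 8, "tz": 199, "roll": 0},
    {"tx": 0, "ty": 8, "tz": 202, "roll": 0},
    {"tx": 0, "ty": 8, "tz": 202, "roll": 0},
  ],
)

```text
t: 8.5
eef_pos: [521.3, -45.4, 38.9]
tcp_rot: [3.142, 0.0, 0.367]
ft_force: [0.2, 0.6, -1.4]
opening: 0.482
grip_force: 30.0
```

Request:
step_arm(
  moves=[
    {"tx": 0, "ty": 0, "tz": 1, "roll": 0},
    {"tx": 0, "ty": 0, "tz": 2, "roll": 0},
    {"tx": 0, "ty": 0, "tz": 3, "roll": 0},
    {"tx": 0, "ty": 0, "tz": 4, "roll": 0},
    {"tx": 0, "ty": 0, "tz": 5, "roll": 0},
    {"tx": 0, "ty": 0, "tz": 5, "roll": 0},
  ],
)

```text
t: 9.0
eef_pos: [521.2, -45.4, 33.9]
tcp_rot: [3.142, 0.0, 0.367]
ft_force: [-0.4, -1.1, -0.7]
opening: 0.48
grip_force: 30.0
```

Request:
step_arm(
  moves=[
    {"tx": 0, "ty": 0, "tz": 1, "roll": 0},
    {"tx": 0, "ty": 0, "tz": 2, "roll": 0},
    {"tx": 0, "ty": 0, "tz": 2, "roll": 0},
  ],
)

```text
t: 9.25
eef_pos: [521.4, -45.5, 32.9]
tcp_rot: [3.141, -0.001, 0.367]
ft_force: [-2.9, 1.0, 12.5]
opening: 0.481
grip_force: 30.0
```

Request:
step_arm(
  moves=[
    {"tx": 2.2, "ty": 0, "tz": -0.8, "roll": 0},
    {"tx": 4.4, "ty": 0, "tz": -1.8, "roll": 0},
    {"tx": 6.5, "ty": 0, "tz": -2.7, "roll": 0},
    {"tx": 8.7, "ty": 0, "tz": -3.6, "roll": 0},
    {"tx": 13.3, "ty": 0, "tz": -4.7, "roll": 0},
    {"tx": 17.9, "ty": 0, "tz": -5.6, "roll": 0},
    {"tx": 17.9, "ty": 0, "tz": -5.6, "roll": 0},
  ],
)

```text
t: 9.83
eef_pos: [539.0, -38.8, 37.8]
tcp_rot: [3.141, -0.001, 0.367]
ft_force: [0.6, 1.2, -0.6]
opening: 0.481
grip_force: 30.0
```

```bash
python3 - <<'E'
from h import *
d=snap('scene');s=env.state();p=s['eef_pos'];print(p,s['opening'],s['grip_force'],s['ft_force'])
x0,y0=[int(v) for v in proj(d,[p])[0]-[70,90]]
cv2.imwrite('pics/g4.png',cv2.resize(d['pixels'][y0:y0+150,x0:x0+140],None,fx=3.5,fy=3.5,interpolation=cv2.INTER_CUBIC));print(x0,y0)
E
```

```text
[538.46089641 -38.82645007  37.60432571] 0.4795749590196474 29.99534010887146 [ 0.60079836  0.35015807 -1.93648839]
242 133
```

View pics/g4.png

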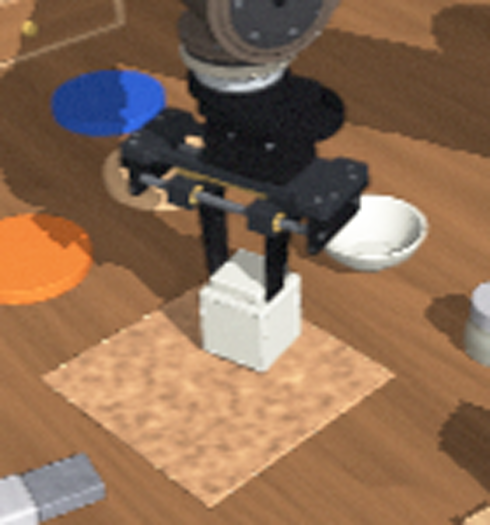

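The cup is still upright at crop (250,325). It slid rather than pivoted, because the pads hold it too firmly. I set it down and test how the grip force follows the commanded opening.

Request:
step_arm(
  moves=[
    {"tx": 0, "ty": 0, "tz": 2, "roll": 0},
    {"tx": 0, "ty": 0, "tz": 4, "roll": 0},
    {"tx": 0, "ty": 0, "tz": 5, "roll": 0},
    {"tx": 0, "ty": 0, "tz": 5, "roll": 0},
  ],
)

```text
t: 10.22
eef_pos: [537.8, -39.0, 33.0]
tcp_rot: [3.142, 0.0, 0.367]
ft_force: [-2.8, 1.5, 6.8]
opening: 0.484
grip_force: 30.0
```

Request:
step_arm(
  grip=45.5,
  moves=[
    {"tx": 0, "ty": 0, "tz": 0, "roll": 0},
    {"tx": 0, "ty": 0, "tz": 0, "roll": 0},
    {"tx": 0, "ty": 0, "tz": 0, "roll": 0},
  ],
)

```text
t: 10.47
eef_pos: [537.8, -39.0, 33.0]
tcp_rot: [3.142, 0.0, 0.367]
ft_force: [-2.4, 0.6, 6.2]
opening: 0.48
grip_force: 24.6
```

Request:
step_arm(
  grip=46,
  moves=[
    {"tx": 0, "ty": 0, "tz": 0, "roll": 0},
    {"tx": 0, "ty": 0, "tz": 0, "roll": 0},
    {"tx": 0, "ty": 0, "tz": 0, "roll": 0},
  ],
)

```text
t: 10.72
eef_pos: [537.9, -39.0, 32.7]
tcp_rot: [3.142, 0.0, 0.367]
ft_force: [-0.6, 1.2, 5.2]
opening: 0.486
grip_force: 2.8
```

The force follows the opening (45.5 gives 25 N, 46 gives 3 N). I use a soft grip of 45.9 and redo the arc.

Request:
step_arm(
  grip=45.9,
  moves=[
    {"tx": 0, "ty": 0, "tz": 0, "roll": 0},
    {"tx": 2.2, "ty": 0, "tz": -0.8, "roll": 0},
    {"tx": 4.4, "ty": 0, "tz": -1.8, "roll": 0},
    {"tx": 6.5, "ty": 0, "tz": -2.7, "roll": 0},
    {"tx": 8.7, "ty": 0, "tz": -3.4, "roll": 0},
    {"tx": 13.3, "ty": 0, "tz": -4.5, "roll": 0},
    {"tx": 17.9, "ty": 0, "tz": -5.4, "roll": 0},
    {"tx": 17.9, "ty": 0, "tz": -5.4, "roll": 0},
  ],
)

```text
t: 11.38
eef_pos: [555.8, -32.4, 38.2]
tcp_rot: [3.141, -0.001, 0.367]
ft_force: [-0.2, 0.0, -0.7]
opening: 0.487
grip_force: 5.3
```

```bash
cat > side.py <<'E'
from h import *
import sys
d=snap('scene');s=env.state();p=s['eef_pos'];print(p,s['tcp_rot'][2],s['opening'],s['grip_force'],s['ft_force'],s['t'])
x0,y0=[int(v) for v in proj(d,[p])[0]-[60,60]]
cr=d['pixels'][y0:y0+120,x0:x0+120];m=(cr.min(2)>105)&(cr.max(2).astype(int)-cr.min(2)<40)
n,l,st,_=cv2.connectedComponentsWithStats(m.astype(np.uint8));i=max(range(1,n),key=lambda i:st[i,4]-5*np.hypot(*(_[i]-60)))
k=max(cv2.findContours((l==i).astype(np.uint8),cv2.RETR_EXTERNAL,cv2.CHAIN_APPROX_NONE)[0],key=len)
h=cv2.approxPolyDP(cv2.convexHull(k),2,True).reshape(-1,2);print((h+[x0,y0]).tolist())
cv2.imwrite('pics/'+sys.argv[1],cv2.resize(cr,None,fx=4,fy=4,interpolation=cv2.INTER_CUBIC));print(x0,y0)
E
python3 side.py g5.png
```

```text
[555.18330716 -32.40498079  38.03517886] 0.3671382288472482 0.48939881038047306 5.263292484451085 [-0.71826036  0.33948415 -1.81976321] 11.4333
[[307, 207], [324, 215], [324, 231], [314, 242], [296, 235], [295, 219]]
248 166
```

```bash
cat >> h.py <<'E'
def cup(p,yaw,a,gx=-4,h=48,sgn=1):
    """hull pixels helper: world corners of box wall(8)+foot(4): cup held at grip point, tilted a toward +x*sgn; gx = cup axis offset from grip along x at a=0"""
    g=np.array(p)+[0,0,18.8];X=np.array([np.cos(yaw),np.sin(yaw),0]);Y=np.array([X[1],-X[0],0]);Z=np.array([0,0,1.])
    ax=Z*np.cos(a)+X*np.sin(a);sx=X*np.cos(a)-Z*np.sin(a)
    return np.array([g+sx*(gx+i*w)+Y*j*w+ax*(k-h) for w,k in((29,0),(29,60),(23,72)) for i in(-1,1) for j in(-1,1)])
E
python3 - <<'E'
from h import *
d=load('scene');p=[555.2,-32.4,38]
for a in(0,10,20):
    q=proj(d,cup(p,.367,np.radians(a)));print(a,cv2.convexHull(q.astype(np.float32)).reshape(-1,2).round().astype(int).tolist())
E
```

```text
0 [[324, 232], [313, 243], [296, 237], [294, 220], [297, 216], [306, 207], [321, 212], [324, 215]]
10 [[325, 228], [315, 243], [297, 236], [294, 221], [297, 218], [305, 207], [320, 211], [323, 214]]
20 [[327, 225], [317, 241], [299, 235], [294, 223], [296, 219], [304, 207], [319, 211], [322, 213]]
```

The tilt is about 0° (the outline matches the upright projection), so the rim slides on the cork. Instead I will brace the rim against the mat's near side edge, tip it there, then move it onto the mat.

Request:
step_arm(
  grip=40,
  moves=[
    {"tx": 0, "ty": 0, "tz": 0, "roll": 0},
    {"tx": 0, "ty": 0, "tz": -15, "roll": 0},
    {"tx": -5, "ty": -5, "tz": -35, "roll": 0.1},
    {"tx": -20, "ty": -18, "tz": -40, "roll": 0.2},
    {"tx": -40, "ty": -35, "tz": -40, "roll": 0.257},
    {"tx": -60, "ty": -53, "tz": -40, "roll": 0.257},
    {"tx": -80, "ty": -70, "tz": -40, "roll": 0.257},
    {"tx": -92, "ty": -80, "tz": -40, "roll": 0.257},
    {"tx": -95, "ty": -83, "tz": -38, "roll": 0.257},
    {"tx": -95, "ty": -83, "tz": -25, "roll": 0.257},
    {"tx": -95, "ty": -83, "tz": -12, "roll": 0.257},
    {"tx": -95, "ty": -83, "tz": -4, "roll": 0.257},
  ],
)

```text
t: 12.43
eef_pos: [436.7, 10.7, 41.2]
tcp_rot: [3.141, -0.0, 0.11]
ft_force: [-0.2, -0.8, -1.2]
opening: 0.481
grip_force: 30.2
```

Request:
step_arm(
  moves=[
    {"tx": 0, "ty": 0, "tz": 4, "roll": 0},
    {"tx": 0, "ty": 0, "tz": 8, "roll": 0},
    {"tx": 0, "ty": 0, "tz": 11.5, "roll": 0},
    {"tx": 0, "ty": 0, "tz": 11.5, "roll": 0},
    {"tx": 3, "ty": 0, "tz": 11.5, "roll": 0},
    {"tx": 6, "ty": 0, "tz": 11.5, "roll": 0},
    {"tx": 8, "ty": 0, "tz": 11.5, "roll": 0},
    {"tx": 8, "ty": 0, "tz": 11.5, "roll": 0},
  ],
)

```text
t: 13.1
eef_pos: [445.0, 11.7, 30.8]
tcp_rot: [3.141, -0.001, 0.11]
ft_force: [-0.2, -0.7, -1.9]
opening: 0.484
grip_force: 30.2
```

Advance slowly until contact.

Request:
step_arm(
  moves=[
    {"tx": 1.5, "ty": 0, "tz": 0, "roll": 0},
    {"tx": 3, "ty": 0, "tz": 0, "roll": 0},
    {"tx": 4.5, "ty": 0, "tz": 0, "roll": 0},
    {"tx": 5, "ty": 0, "tz": 0, "roll": 0},
    {"tx": 5, "ty": 0, "tz": 0, "roll": 0},
  ],
)

```text
t: 13.52
eef_pos: [448.6, 12.3, 30.4]
tcp_rot: [-3.141, 0.001, 0.11]
ft_force: [-2.0, -0.4, 0.1]
opening: 0.481
grip_force: 31.4
```

Request:
step_arm(
  grip=45.9,
  moves=[
    {"tx": 0, "ty": 0, "tz": 0, "roll": 0},
    {"tx": 2.2, "ty": 0, "tz": -0.8, "roll": 0},
    {"tx": 4.4, "ty": 0, "tz": -1.7, "roll": 0},
    {"tx": 6.5, "ty": 0, "tz": -2.6, "roll": 0},
    {"tx": 8.7, "ty": 0, "tz": -3.4, "roll": 0},
    {"tx": 13.3, "ty": 0, "tz": -4.5, "roll": 0},
    {"tx": 17.9, "ty": 0, "tz": -5.4, "roll": 0},
    {"tx": 17.9, "ty": 0, "tz": -5.4, "roll": 0},
  ],
)

```text
t: 14.18
eef_pos: [468.3, 14.2, 36.2]
tcp_rot: [3.141, -0.002, 0.11]
ft_force: [-0.3, 0.6, -1.5]
opening: 0.483
grip_force: 5.9
```

```bash
python3 side.py g6.png; python3 - <<'E'
from h import *
d=load('scene');s=env.state()
for a in(0,10,20,30):
    q=proj(d,cup(s['eef_pos'],.11,np.radians(a)));print(a,cv2.convexHull(q.astype(np.float32)).reshape(-1,2).round().astype(int).tolist())
E
```

```text
[467.82973857  14.24493521  36.02445451] 0.10986865792943123 0.4820863713647977 5.365413698600605 [-0.12990604 -0.19984329 -0.79172745] 14.2333
[[341, 193], [361, 213], [363, 224], [352, 236], [336, 228], [332, 217]]
283 163
0 [[360, 214], [359, 230], [345, 240], [330, 231], [330, 214], [333, 210], [344, 203], [357, 210]]
10 [[361, 227], [347, 239], [332, 230], [330, 215], [332, 212], [343, 203], [356, 210], [359, 212]]
20 [[362, 224], [349, 238], [335, 229], [329, 217], [331, 214], [342, 203], [343, 203], [358, 211]]
30 [[364, 221], [352, 237], [337, 228], [329, 218], [331, 215], [341, 203], [342, 202], [357, 211]]
```

It tilts now, to about 25°. I firm up, move onto the mat and land the low edge.

Request:
step_arm(
  grip=40,
  moves=[
    {"tx": 0, "ty": 0, "tz": 0, "roll": 0},
    {"tx": 0, "ty": 0, "tz": -1, "roll": 0},
    {"tx": 0, "ty": 0, "tz": -12, "roll": 0},
    {"tx": 5, "ty": 3, "tz": -22, "roll": 0},
    {"tx": 20, "ty": 12, "tz": -25, "roll": 0},
    {"tx": 35, "ty": 20, "tz": -25, "roll": 0},
    {"tx": 48, "ty": 27, "tz": -25, "roll": 0},
    {"tx": 55, "ty": 30, "tz": -20, "roll": 0},
    {"tx": 55, "ty": 30, "tz": -12, "roll": 0},
    {"tx": 55, "ty": 30, "tz": -7, "roll": 0},
    {"tx": 55, "ty": 30, "tz": -5, "roll": 0},
    {"tx": 55, "ty": 30, "tz": -5, "roll": 0},
  ],
)

```text
t: 15.23
eef_pos: [523.8, -9.2, 40.2]
tcp_rot: [-3.141, 0.002, 0.11]
ft_force: [-0.1, 0.4, -0.7]
opening: 0.482
grip_force: 30.5
```

```bash
cat > chk.py <<'E'
import os,sys
os.system('python3 side.py '+sys.argv[1])
from h import *
d=load('scene');s=env.state();sg=1
for a in map(float,sys.argv[2:]):
    q=proj(d,cup(s['eef_pos'],s['tcp_rot'][2],np.radians(a)));print(a,cv2.convexHull(q.astype(np.float32)).reshape(-1,2).round().astype(int).tolist(),'low z',cup(s['eef_pos'],0,np.radians(a))[:,2].min().round(1))
E
python3 chk.py g7.png 15 20 25 30 35
```

```text
[523.97392864  -9.22394039  40.44758673] 0.11008455563104325 0.4786717081249666 30.514387224975508 [-0.36098879 -0.24289294 -1.66814054] 15.2833
[[323, 205], [338, 213], [343, 225], [331, 239], [317, 232], [311, 220]]
262 165
15.0 [[341, 229], [327, 242], [313, 233], [308, 219], [310, 215], [322, 205], [334, 212], [338, 214]] low z 6.4
20.0 [[342, 227], [329, 241], [314, 232], [308, 219], [310, 216], [321, 205], [322, 205], [337, 214]] low z 5.6
25.0 [[343, 225], [330, 241], [315, 231], [308, 220], [309, 217], [320, 205], [322, 205], [337, 214]] low z 5.2
30.0 [[343, 224], [331, 240], [316, 231], [308, 221], [309, 218], [320, 205], [321, 205], [336, 213]] low z 5.2
35.0 [[344, 222], [332, 239], [318, 230], [308, 222], [309, 219], [319, 205], [320, 204], [335, 213]] low z 5.6
```

Request:
step_arm(
  grip=45.9,
  moves=[
    {"tx": 0, "ty": 0, "tz": 1, "roll": 0},
    {"tx": 2, "ty": 0, "tz": 1.8, "roll": 0},
    {"tx": 6, "ty": 0, "tz": 2.2, "roll": 0},
    {"tx": 9, "ty": 0, "tz": 2.8, "roll": 0},
    {"tx": 12, "ty": 0, "tz": 3.3, "roll": 0},
    {"tx": 16, "ty": 0, "tz": 4.6, "roll": 0},
    {"tx": 21, "ty": 0, "tz": 6.2, "roll": 0},
    {"tx": 25, "ty": 0, "tz": 8.2, "roll": 0},
    {"tx": 29, "ty": 0, "tz": 10.5, "roll": 0},
    {"tx": 29, "ty": 0, "tz": 10.5, "roll": 0},
  ],
)

```text
t: 16.12
eef_pos: [561.2, -6.0, 35.1]
tcp_rot: [3.139, -0.017, 0.109]
ft_force: [13.1, 8.4, 37.7]
opening: 0.483
grip_force: 24.4
```

```bash
python3 chk.py g8.png 30 40 50 60 70
```

```text
[560.99397269  -5.99095055  35.22733855] 0.10907058112570689 0.48272597366741254 24.435801641084254 [12.37379443  9.03775315 37.41149593] 16.1667
[[312, 211], [339, 223], [330, 240], [318, 237], [304, 228]]
252 173
30.0 [[334, 231], [321, 248], [307, 238], [298, 228], [299, 226], [310, 212], [311, 212], [326, 221]] low z -0.0
40.0 [[335, 228], [324, 246], [313, 239], [298, 230], [299, 227], [308, 213], [310, 212], [325, 221]] low z 1.2
50.0 [[335, 225], [326, 243], [313, 240], [299, 231], [299, 229], [306, 214], [308, 212], [321, 216]] low z 4.0
60.0 [[335, 222], [328, 241], [314, 241], [299, 231], [299, 230], [304, 215], [307, 212], [321, 213]] low z 8.4
70.0 [[335, 219], [330, 238], [315, 242], [311, 240], [299, 232], [303, 216], [305, 213], [320, 210]] low z 14.1
```

Request:
step_arm(
  moves=[
    {"tx": 0, "ty": 0, "tz": -1.5, "roll": 0},
    {"tx": 0, "ty": 0, "tz": -2.5, "roll": 0},
    {"tx": 0, "ty": 0, "tz": -2.5, "roll": 0},
  ],
)

```text
t: 16.42
eef_pos: [558.4, -6.1, 36.5]
tcp_rot: [3.14, -0.012, 0.109]
ft_force: [7.7, 5.3, 25.7]
opening: 0.485
grip_force: 17.6
```

```bash
python3 - <<'E'
from h import *
d=snap('scene');c=snap('wrist');print(env.state()['ft_force'],env.state()['eef_pos'])
a=cv2.resize(d['pixels'][165:265,255:365],(550,500),interpolation=cv2.INTER_CUBIC);b=cv2.resize(c['pixels'][150:400,200:450],(250,250))
im=np.zeros((500,800,3),np.uint8);im[:,:550]=a;im[:250,550:]=b;cv2.imwrite('pics/g9.png',im)
E
```

```text
[ 8.14107492  6.11837257 26.76146496] [558.51516112  -6.05877541  36.44215328]
```

View pics/g9.png

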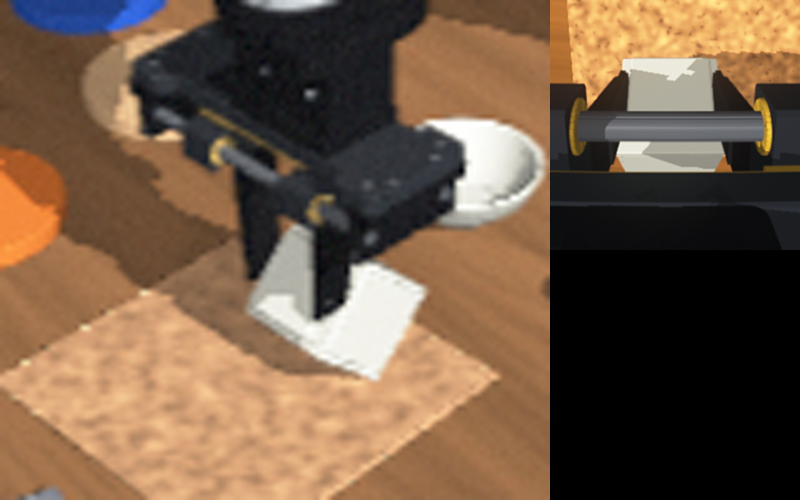

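The cup is tilted about 45° toward +x, with its low rim edge at crop (378,378). My path was too short, so the grip is bearing on the rim edge like a strut. I continue forward on the corrected arc.

Request:
step_arm(
  moves=[
    {"tx": 5, "ty": 0, "tz": -2.9, "roll": 0},
    {"tx": 10.5, "ty": 0, "tz": -2.9, "roll": 0},
    {"tx": 15, "ty": 0, "tz": -1, "roll": 0},
    {"tx": 19, "ty": 0, "tz": 1.4, "roll": 0},
    {"tx": 23, "ty": 0, "tz": 4, "roll": 0},
    {"tx": 26.5, "ty": 0, "tz": 7.2, "roll": 0},
    {"tx": 26.5, "ty": 0, "tz": 7.2, "roll": 0},
  ],
)

```text
t: 17.1
eef_pos: [580.5, -3.5, 24.7]
tcp_rot: [3.142, 0.001, 0.11]
ft_force: [1.2, -0.1, 1.5]
opening: 0.483
grip_force: 5.3
```

```bash
python3 chk.py g10.png 40 50 60 70 80 90
```

```text
[579.8390988   -3.47119135  24.82403577] 0.10998285568348942 0.48397806812867955 5.265986088488717 [ 0.00128425 -0.38637169  0.10190472] 17.15
[[305, 218], [334, 221], [330, 240], [314, 242], [300, 232]]
248 179
40.0 [[330, 234], [319, 252], [308, 246], [293, 236], [294, 234], [303, 219], [305, 218], [320, 227]] low z -9.2
50.0 [[331, 231], [321, 249], [308, 247], [294, 237], [294, 235], [301, 220], [303, 218], [316, 222]] low z -6.4
60.0 [[331, 228], [323, 247], [309, 248], [295, 238], [294, 237], [299, 221], [302, 218], [316, 219]] low z -2.0
70.0 [[330, 225], [325, 244], [310, 248], [306, 246], [294, 238], [298, 223], [300, 219], [315, 216]] low z 3.7
80.0 [[329, 223], [327, 241], [311, 248], [306, 247], [295, 239], [296, 225], [298, 220], [314, 214]] low z 10.7
90.0 [[328, 238], [312, 248], [307, 248], [296, 240], [295, 227], [297, 222], [313, 212], [328, 221]] low z 18.6
```

Request:
step_arm(
  moves=[
    {"tx": 1.5, "ty": 0, "tz": 2.5, "roll": 0},
    {"tx": 3, "ty": 0, "tz": 5, "roll": 0},
    {"tx": 4.3, "ty": 0, "tz": 7.5, "roll": 0},
    {"tx": 5.5, "ty": 0, "tz": 10, "roll": 0},
    {"tx": 6.5, "ty": 0, "tz": 12, "roll": 0},
    {"tx": 6.5, "ty": 0, "tz": 12, "roll": 0},
  ],
)

```text
t: 17.65
eef_pos: [586.3, -2.8, 13.1]
tcp_rot: [-3.141, 0.001, 0.11]
ft_force: [0.7, 0.6, -1.6]
opening: 0.481
grip_force: 4.7
```

```bash
python3 chk.py g11.png 70 80 85 90
```

```text
[586.13526207  -2.76809739  13.24915485] 0.10978044164958156 0.48161582698497124 4.646723046898842 [ 0.2769143   0.38465412 -1.20926342] 17.7
[[334, 222], [331, 239], [318, 245], [311, 244], [300, 236], [304, 222]]
246 183
70.0 [[329, 230], [324, 248], [308, 253], [304, 250], [293, 242], [296, 227], [298, 224], [314, 220]] low z -7.9
80.0 [[328, 227], [325, 245], [309, 253], [305, 251], [293, 243], [295, 229], [297, 225], [313, 218]] low z -0.9
85.0 [[327, 226], [326, 244], [310, 253], [305, 252], [294, 244], [294, 230], [296, 225], [312, 217]] low z 3.0
90.0 [[327, 242], [311, 253], [306, 252], [294, 244], [293, 231], [295, 226], [311, 216], [326, 226]] low z 7.0
```

Request:
step_arm(
  moves=[
    {"tx": 0.5, "ty": 0, "tz": 1, "roll": 0},
    {"tx": 1, "ty": 0, "tz": 2, "roll": 0},
    {"tx": 1, "ty": 0, "tz": 3, "roll": 0},
    {"tx": 1, "ty": 0, "tz": 3.5, "roll": 0},
    {"tx": 1, "ty": 0, "tz": 3.5, "roll": 0},
  ],
)

```text
t: 18.12
eef_pos: [587.5, -2.7, 10.2]
tcp_rot: [3.141, -0.0, 0.11]
ft_force: [0.5, 0.2, 0.9]
opening: 0.482
grip_force: 4.7
```

Request:
step_arm(
  grip=46.4,
  moves=[
    {"tx": 0, "ty": 0, "tz": 0, "roll": 0},
    {"tx": 0, "ty": 0, "tz": 0, "roll": 0},
    {"tx": 0, "ty": 0, "tz": 0, "roll": 0},
  ],
)

```text
t: 18.37
eef_pos: [587.4, -2.7, 10.2]
tcp_rot: [3.142, 0.0, 0.11]
ft_force: [0.4, -0.6, -0.2]
opening: 0.486
grip_force: 0.1
```

Request:
step_arm(
  grip=90,
  moves=[
    {"tx": 0, "ty": 0, "tz": 0, "roll": 0},
    {"tx": 0, "ty": 0, "tz": 0, "roll": 0},
    {"tx": 0, "ty": 0, "tz": 0, "roll": 0},
    {"tx": 0, "ty": 0, "tz": 0, "roll": 0},
    {"tx": 0, "ty": 0, "tz": 0, "roll": 0},
    {"tx": 0, "ty": 0, "tz": 0, "roll": 0},
    {"tx": 0, "ty": 0, "tz": -20, "roll": 0},
    {"tx": -10, "ty": 0, "tz": -60, "roll": 0},
    {"tx": -30, "ty": 0, "tz": -95, "roll": 0},
    {"tx": -50, "ty": 0, "tz": -130, "roll": 0},
    {"tx": -75, "ty": 0, "tz": -160, "roll": 0},
    {"tx": -75, "ty": 0, "tz": -160, "roll": 0},
  ],
)

```text
t: 19.37
eef_pos: [511.7, -11.1, 175.5]
tcp_rot: [3.14, -0.006, 0.11]
ft_force: [0.3, 0.5, 1.3]
opening: 0.949
grip_force: 0.0
```

```bash
python3 - <<'E'
from h import *
d=snap('scene');c=snap('wrist');s=env.state();print(s['eef_pos'],s['t'],s['opening'])
a=cv2.resize(d['pixels'][185:285,250:360],(440,400),interpolation=cv2.INTER_CUBIC)
im=np.zeros((400,800,3),np.uint8);im[:,:440]=a;im[:288,440:]=cv2.resize(c['pixels'][0:320,120:520],(360,288));cv2.imwrite('pics/g12.png',im)
E
```

```text
[513.09131956 -11.01502484 171.50004774] 19.4667 0.9482783494571373
```

View pics/g12.png

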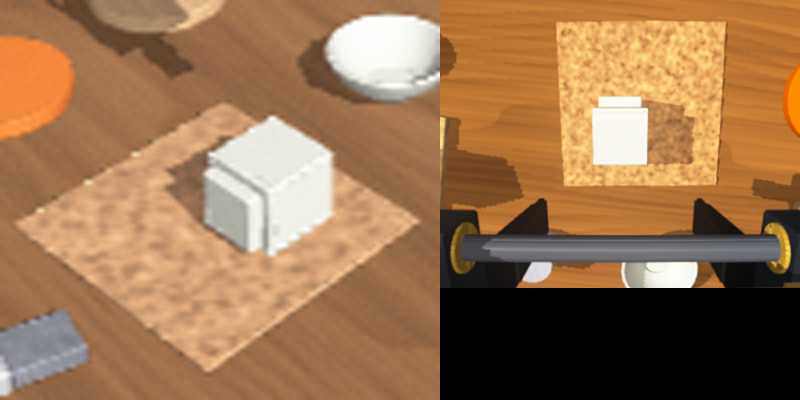

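The cup lies flat on its side on the mat, released. It is at scene crop (268,190) and wrist crop (620,135), with its foot pointing away from the robot and well inside the mat. I measure it for the fresh grasp.

```bash
python3 - <<'E'
from h import *
c=load('wrist');g=c['pixels'].min(2).astype(int);hsv=cv2.cvtColor(c['pixels'],cv2.COLOR_BGR2HSV)
m=((g>170)&(hsv[...,1]<45)).astype(np.uint8);m[200:]=0;m[:90]=0;m[:,:250]=0;m[:,400:]=0
k=max(cv2.findContours(m,cv2.RETR_EXTERNAL,cv2.CHAIN_APPROX_NONE)[0],key=cv2.contourArea).reshape(-1,2);print(cv2.boundingRect(k))
wall=k[k[:,1]>125];P=onz(c,wall,62)[:,:2].astype(np.float32);r=cv2.minAreaRect(P);print(r)
h=cv2.approxPolyDP(k,2.5,True).reshape(-1,2);print(h.tolist());print(onz(c,h,62)[:,:2].round(1).tolist())
d=load('scene')
gd=d['pixels'].min(2);hd=cv2.cvtColor(d['pixels'],cv2.COLOR_BGR2HSV)
# scene corners of top face seen in crop: near(270,185?) left(208,158) far(272,116) right(332,153)
q=[(250+x/4,185+y/4) for x,y in((272,116),(332,153),(208,158),(268,193))];print(onz(d,q,62).round(1).tolist())
s=env.state();print(s['eef_pos'],s['tcp_rot'][2])
E
```

```text
(289, 108, 62, 75)
((543.5272216796875, -8.376893997192383), (53.89744186401367, 58.025264739990234), 6.293590068817139)
[[297, 108], [297, 119], [290, 120], [290, 181], [348, 182], [350, 121], [341, 119], [343, 109]]
[[584.4, 17.3], [574.4, 16.4], [572.8, 22.8], [514.6, 17.6], [519.8, -39.0], [578.1, -33.4], [578.9, -24.7], [588.2, -25.5]]
[[518.3, -37.5, 62.0], [512.4, 21.2, 62.0], [580.4, -27.6, 62.0], [571.6, 27.2, 62.0]]
[513.09131956 -11.01502484 171.50004774] 0.10950139859173924
```

Request:
step_arm(
  grip=92,
  moves=[
    {"tx": 6, "ty": 0.5, "tz": 25, "roll": 0.02},
    {"tx": 12, "ty": 0.5, "tz": 55, "roll": 0.02},
    {"tx": 18, "ty": 0.5, "tz": 85, "roll": 0.02},
    {"tx": 18, "ty": 0.5, "tz": 110, "roll": 0.02},
    {"tx": 18, "ty": 0.5, "tz": 130, "roll": 0.02},
    {"tx": 18, "ty": 0.5, "tz": 144, "roll": 0.02},
    {"tx": 18, "ty": 0.5, "tz": 152, "roll": 0.02},
    {"tx": 18, "ty": 0.5, "tz": 156, "roll": 0.02},
    {"tx": 18, "ty": 0.5, "tz": 156, "roll": 0.02},
  ],
)

```text
t: 20.22
eef_pos: [530.7, -9.3, 13.0]
tcp_rot: [-3.141, 0.002, 0.09]
ft_force: [-0.7, 0.4, 0.7]
opening: 0.969
grip_force: 0.0
```

Request:
step_arm(
  grip=46.5,
  moves=[
    {"tx": 0, "ty": 0, "tz": 0, "roll": 0},
    {"tx": 0, "ty": 0, "tz": 0, "roll": 0},
    {"tx": 0, "ty": 0, "tz": 0, "roll": 0},
    {"tx": 0, "ty": 0, "tz": 0, "roll": 0},
    {"tx": 0, "ty": 0, "tz": 0, "roll": 0},
    {"tx": 0, "ty": 0, "tz": 0, "roll": 0},
    {"tx": 0, "ty": 0, "tz": 0, "roll": 0},
    {"tx": 0, "ty": 0, "tz": 0, "roll": 0},
    {"tx": 0, "ty": 0, "tz": 0, "roll": 0},
  ],
)

```text
t: 20.97
eef_pos: [531.1, -9.4, 14.6]
tcp_rot: [3.141, -0.0, 0.09]
ft_force: [-1.5, -0.3, 5.8]
opening: 0.609
grip_force: 29.8
```

The opening now reads 57.9 mm on the walls, held near the mouth. I soften the grip and lift the mouth end along the arc, so that the foot swings down.

Request:
step_arm(
  grip=57.95,
  moves=[
    {"tx": 0, "ty": 0, "tz": 0, "roll": 0},
    {"tx": 0, "ty": 0, "tz": 0, "roll": 0},
    {"tx": 0, "ty": 0, "tz": 0, "roll": 0},
  ],
)

```text
t: 21.22
eef_pos: [531.1, -9.4, 14.6]
tcp_rot: [3.141, -0.001, 0.09]
ft_force: [-0.6, 0.5, 5.7]
opening: 0.613
grip_force: 14.6
```

Request:
step_arm(
  grip=58.15,
  moves=[
    {"tx": 0, "ty": 0, "tz": 0, "roll": 0},
    {"tx": 0, "ty": 0, "tz": 0, "roll": 0},
    {"tx": 1, "ty": 0, "tz": -1.5, "roll": 0},
    {"tx": 2.3, "ty": 0, "tz": -3, "roll": 0},
    {"tx": 4, "ty": 0, "tz": -5.3, "roll": 0},
    {"tx": 5.7, "ty": 0, "tz": -7.5, "roll": 0},
    {"tx": 9, "ty": 0, "tz": -10.8, "roll": 0},
    {"tx": 12.7, "ty": 0, "tz": -14, "roll": 0},
    {"tx": 12.7, "ty": 0, "tz": -14, "roll": 0},
  ],
)

```text
t: 21.97
eef_pos: [544.8, -8.3, 29.0]
tcp_rot: [3.141, -0.002, 0.09]
ft_force: [-0.5, 0.9, 1.4]
opening: 0.612
grip_force: 0.4
```

```bash
cat > chk2.py <<'E'
import os,sys
os.system('python3 side.py '+sys.argv[1])
from h import *
d=load('scene');s=env.state()
# foot ahead and down: axis from mouth to foot = X cos(b) - Z sin(b); in cup(): a=90+b, grip h=14, axis centred
for b in map(float,sys.argv[2:]):
    q=proj(d,cup(s['eef_pos'],s['tcp_rot'][2],np.radians(90+b),0,14));print(b,cv2.convexHull(q.astype(np.float32)).reshape(-1,2).round().astype(int).tolist(),'low z',cup(s['eef_pos'],0,np.radians(90+b),0,14)[:,2].min().round(1))
E
python3 chk2.py g13.png 0 10 20 30
```

```text
[544.15621435  -8.25433901  28.61993225] 0.08986337777879116 0.610755741027137 0.33624996199932866 [-0.46148902  0.50387323 -0.33341978] 22.0167
[[314, 213], [321, 217], [332, 234], [318, 247], [311, 248], [301, 241], [297, 231], [298, 226]]
257 172
0.0 [[328, 238], [312, 248], [307, 247], [296, 239], [295, 226], [297, 221], [313, 212], [328, 221]] low z 18.4
10.0 [[330, 236], [314, 249], [309, 249], [298, 241], [294, 229], [296, 224], [312, 212], [327, 221]] low z 10.9
20.0 [[331, 234], [316, 250], [311, 250], [299, 242], [294, 233], [295, 227], [311, 212], [325, 222]] low z 4.4
30.0 [[332, 232], [318, 250], [313, 251], [302, 243], [295, 236], [295, 230], [309, 213], [324, 223]] low z -1.5
```

It is swinging (about 20°, as planned). I continue the arc to about 60°.

Request:
step_arm(
  grip=58.1,
  moves=[
    {"tx": 2.5, "ty": 0, "tz": -1.8, "roll": 0},
    {"tx": 5.2, "ty": 0, "tz": -3.5, "roll": 0},
    {"tx": 8, "ty": 0, "tz": -5.9, "roll": 0},
    {"tx": 12.5, "ty": 0, "tz": -9, "roll": 0},
    {"tx": 17.1, "ty": 0, "tz": -11.9, "roll": 0},
    {"tx": 22, "ty": 0, "tz": -14.2, "roll": 0},
    {"tx": 27, "ty": 0, "tz": -16.2, "roll": 0},
    {"tx": 32, "ty": 0, "tz": -17.7, "roll": 0},
    {"tx": 37.6, "ty": 0, "tz": -18.7, "roll": 0},
    {"tx": 37.6, "ty": 0, "tz": -18.7, "roll": 0},
  ],
)

```text
t: 22.85
eef_pos: [582.2, -4.9, 47.1]
tcp_rot: [3.141, -0.001, 0.09]
ft_force: [-0.5, -0.5, -0.4]
opening: 0.609
grip_force: 0.0
```

```bash
python3 chk2.py g14.png 20 40 50 60 70
```

```text
[581.51320384  -4.86393503  46.87825567] 0.08993961672776685 0.6094060512407838 0.0 [-0.6738157  -0.83645229 -0.25320408] 22.9
[[324, 216], [333, 222], [333, 238], [319, 247], [311, 246], [302, 239], [301, 227], [310, 218]]
246 173
20.0 [[321, 235], [305, 251], [300, 252], [289, 244], [283, 234], [284, 228], [300, 213], [315, 222]] low z 22.7
40.0 [[322, 232], [310, 251], [305, 253], [296, 248], [284, 240], [284, 234], [297, 215], [308, 222]] low z 10.8
50.0 [[323, 230], [313, 249], [308, 252], [297, 250], [286, 242], [285, 236], [295, 216], [308, 220]] low z 6.5
60.0 [[323, 228], [315, 248], [311, 251], [299, 252], [288, 243], [286, 238], [294, 218], [308, 218]] low z 3.9
70.0 [[323, 226], [318, 246], [314, 249], [301, 252], [290, 244], [288, 240], [293, 220], [308, 217]] low z 3.3
```

The cup slipped out of the too-loose grip and is lying again. I open, re-measure and regrip more firmly.

Request:
step_arm(
  grip=92,
  moves=[
    {"tx": 0, "ty": 0, "tz": 0, "roll": 0},
    {"tx": 0, "ty": 0, "tz": 0, "roll": 0},
    {"tx": 0, "ty": 0, "tz": 0, "roll": 0},
    {"tx": 0, "ty": 0, "tz": 0, "roll": 0},
    {"tx": 0, "ty": 0, "tz": -25, "roll": 0},
    {"tx": -15, "ty": 0, "tz": -60, "roll": 0},
    {"tx": -35, "ty": 0, "tz": -95, "roll": 0},
    {"tx": -55, "ty": 0, "tz": -120, "roll": 0},
    {"tx": -70, "ty": 0, "tz": -125, "roll": 0},
    {"tx": -70, "ty": 0, "tz": -125, "roll": 0},
    {"tx": -70, "ty": 0, "tz": -125, "roll": 0},
  ],
)

```text
t: 23.82
eef_pos: [511.3, -11.3, 172.3]
tcp_rot: [3.141, -0.001, 0.089]
ft_force: [-1.0, 0.2, -0.2]
opening: 0.967
grip_force: 0.0
```

```bash
cat > loc.py <<'E'
from h import *
c=snap('wrist');g=c['pixels'].min(2).astype(int);hsv=cv2.cvtColor(c['pixels'],cv2.COLOR_BGR2HSV)
m=((g>170)&(hsv[...,1]<45)).astype(np.uint8);m[225:]=0;m[:60]=0;m[:,:230]=0;m[:,420:]=0
k=max(cv2.findContours(m,cv2.RETR_EXTERNAL,cv2.CHAIN_APPROX_NONE)[0],key=cv2.contourArea).reshape(-1,2)
h=cv2.approxPolyDP(k,2.5,True).reshape(-1,2);print(h.tolist());print(onz(c,h,62)[:,:2].round(1).tolist())
s=env.state();print(s['eef_pos'],s['tcp_rot'][2],s['t'])
E
python3 loc.py; python3 side.py g15.png
```

```text
[[296, 110], [297, 121], [289, 123], [290, 182], [349, 183], [350, 123], [342, 121], [342, 110]]
[[581.3, 16.5], [571.3, 14.8], [568.8, 22.2], [512.5, 17.3], [516.7, -40.2], [574.0, -34.8], [575.1, -27.2], [585.1, -26.1]]
[511.71892433 -11.22219884 171.67070251] 0.08959508976760211 23.8667
[511.74873429 -11.19221128 171.22117356] 0.08972522506139935 0.9700382389019071 0.0 [-0.26903144 -0.31202109 -0.80373706] 23.9167
[[333, 222], [333, 238], [327, 242], [307, 243], [302, 239], [303, 223], [317, 214]]
265 124
```

Request:
step_arm(
  grip=92,
  moves=[
    {"tx": 6, "ty": 0.5, "tz": 28, "roll": 0},
    {"tx": 12, "ty": 0.5, "tz": 58, "roll": 0},
    {"tx": 14, "ty": 0.5, "tz": 88, "roll": 0},
    {"tx": 14, "ty": 0.5, "tz": 112, "roll": 0},
    {"tx": 14, "ty": 0.5, "tz": 132, "roll": 0},
    {"tx": 14, "ty": 0.5, "tz": 145, "roll": 0},
    {"tx": 14, "ty": 0.5, "tz": 152, "roll": 0},
    {"tx": 14, "ty": 0.5, "tz": 155.5, "roll": 0},
    {"tx": 14, "ty": 0.5, "tz": 155.5, "roll": 0},
  ],
)

```text
t: 24.67
eef_pos: [525.3, -10.4, 15.5]
tcp_rot: [-3.141, 0.001, 0.09]
ft_force: [0.5, -0.2, -0.2]
opening: 0.97
grip_force: 0.0
```

Request:
step_arm(
  grip=58.0,
  moves=[
    {"tx": 0, "ty": 0, "tz": 0, "roll": 0},
    {"tx": 0, "ty": 0, "tz": 0, "roll": 0},
    {"tx": 0, "ty": 0, "tz": 0, "roll": 0},
    {"tx": 0, "ty": 0, "tz": 0, "roll": 0},
    {"tx": 0, "ty": 0, "tz": 0, "roll": 0},
    {"tx": 0, "ty": 0, "tz": 0, "roll": 0},
    {"tx": 0, "ty": 0, "tz": 0, "roll": 0},
    {"tx": 0, "ty": 0, "tz": 0, "roll": 0},
  ],
)

```text
t: 25.33
eef_pos: [525.3, -10.4, 16.5]
tcp_rot: [3.142, -0.0, 0.09]
ft_force: [-0.6, 1.2, 1.2]
opening: 0.613
grip_force: 1.0
```

Request:
step_arm(
  grip=57.95,
  moves=[
    {"tx": 0, "ty": 0, "tz": 0, "roll": 0},
    {"tx": 0, "ty": 0, "tz": 0, "roll": 0},
    {"tx": 1.3, "ty": 0, "tz": -2, "roll": 0},
    {"tx": 2.6, "ty": 0, "tz": -4, "roll": 0},
    {"tx": 4, "ty": 0, "tz": -6, "roll": 0},
    {"tx": 5.6, "ty": 0, "tz": -8.1, "roll": 0},
    {"tx": 5.6, "ty": 0, "tz": -8.1, "roll": 0},
  ],
)

```text
t: 25.92
eef_pos: [531.4, -10.0, 25.0]
tcp_rot: [3.141, -0.001, 0.09]
ft_force: [-0.4, 0.1, 0.8]
opening: 0.61
grip_force: 2.6
```

```bash
sed -i 's/,0,14)/,0,11)/g' chk2.py; python3 chk2.py g16.png 0 5 10 15
```

```text
[531.17565431  -9.96763341  24.80664278] 0.08984862343262612 0.6119386548331631 2.590122437104583 [-0.87795319 -0.08134067 -0.51502116] 25.9667
[[318, 212], [332, 226], [333, 235], [320, 246], [312, 246], [302, 238], [301, 223]]
260 171
0.0 [[331, 237], [315, 247], [310, 246], [299, 238], [298, 225], [300, 221], [316, 211], [331, 220]] low z 14.6
5.0 [[331, 236], [316, 248], [311, 247], [299, 239], [297, 227], [299, 222], [315, 211], [330, 220]] low z 10.4
10.0 [[332, 235], [316, 248], [311, 248], [300, 240], [297, 229], [299, 224], [315, 212], [329, 221]] low z 6.5
15.0 [[333, 235], [317, 249], [312, 249], [301, 241], [297, 231], [298, 225], [314, 212], [329, 221]] low z 2.9
```

Request:
step_arm(
  grip=57.88,
  moves=[
    {"tx": 0, "ty": 0, "tz": 0, "roll": 0},
    {"tx": 1.7, "ty": 0, "tz": -1.8, "roll": 0},
    {"tx": 3.4, "ty": 0, "tz": -3.6, "roll": 0},
    {"tx": 5.1, "ty": 0, "tz": -5.3, "roll": 0},
    {"tx": 6.9, "ty": 0, "tz": -7, "roll": 0},
    {"tx": 9.5, "ty": 0, "tz": -9, "roll": 0},
    {"tx": 12.1, "ty": 0, "tz": -10.9, "roll": 0},
    {"tx": 12.1, "ty": 0, "tz": -10.9, "roll": 0},
  ],
)

```text
t: 26.63
eef_pos: [543.7, -8.9, 35.8]
tcp_rot: [3.141, -0.001, 0.09]
ft_force: [0.2, -0.8, -1.6]
opening: 0.607
grip_force: 6.2
```

```bash
python3 chk2.py g17.png 0 10 20 27
```

```text
[543.27034002  -8.84342914  35.58747577] 0.08986164619455717 0.6097473579563372 6.170118637382984 [-0.15828774  0.97766228 -0.36096024] 26.6833
[[315, 211], [329, 225], [330, 233], [316, 245], [309, 245], [299, 238], [296, 227], [297, 222]]
257 169
0.0 [[328, 236], [311, 246], [306, 245], [295, 237], [294, 224], [296, 219], [313, 210], [327, 219]] low z 25.4
10.0 [[329, 234], [313, 247], [308, 248], [297, 239], [293, 228], [295, 223], [311, 210], [326, 219]] low z 17.3
20.0 [[330, 233], [315, 248], [310, 249], [299, 241], [293, 231], [294, 226], [310, 211], [325, 220]] low z 10.4
27.0 [[331, 232], [317, 248], [312, 250], [300, 242], [294, 233], [294, 228], [309, 212], [324, 221]] low z 6.2
```

Request:
step_arm(
  grip=57.94,
  moves=[
    {"tx": 0, "ty": 0, "tz": 0, "roll": 0},
    {"tx": 0, "ty": 0, "tz": 0, "roll": 0},
    {"tx": 0, "ty": 0, "tz": 0, "roll": 0},
    {"tx": 0, "ty": 0, "tz": 0, "roll": 0},
    {"tx": 0, "ty": 0, "tz": 0, "roll": 0},
  ],
)

```text
t: 27.1
eef_pos: [542.8, -8.9, 35.4]
tcp_rot: [3.142, 0.0, 0.09]
ft_force: [-0.5, -0.1, -0.9]
opening: 0.61
grip_force: 3.0
```

```bash
python3 side.py g18.png
```

```text
[542.81442677  -8.821159    35.44003528] 0.08979179427533124 0.610077106340261 3.0263162031769753 [-0.78141448  0.06790282  0.77234335] 27.15
[[312, 211], [321, 215], [334, 228], [323, 243], [316, 246], [299, 232], [299, 226]]
257 169
```

```bash
python3 - <<'E'
from h import *
d=load('scene');p=[542.8,-8.8,35.4]
for b,h in((30,11),(35,17),(40,21),(45,24),(50,27)):
    q=proj(d,cup(p,.09,np.radians(90+b),0,h));print(b,cv2.approxPolyDP(cv2.convexHull(q.astype(np.float32)),2,True).reshape(-1,2).round().astype(int).tolist())
d=load('scene');g=d['pixels'];m=((g.min(2)>95)&(g.max(2).astype(int)-g.min(2)<45)).astype(np.uint8)
for y in range(206,252,3): print(y,''.join('#' if v else '.' for v in m[y,285:345]))
E
```

```text
30 [[331, 231], [318, 248], [312, 250], [294, 234], [294, 229], [309, 212], [323, 221]]
35 [[333, 228], [320, 246], [315, 248], [296, 234], [296, 229], [309, 211]]
40 [[334, 226], [322, 245], [317, 247], [297, 234], [297, 229], [309, 210]]
45 [[335, 224], [324, 243], [319, 246], [298, 234], [298, 229], [309, 210]]
50 [[335, 222], [325, 242], [320, 244], [311, 242], [299, 234], [298, 229], [308, 209]]
206 ............................................................
209 ...............................................#..........##
212 ..........................######............................
215 ........................#############.......................
218 .....................#################......................
221 ..................####################......................
224 ...............#######################......###.............
227 ..............########################.##########...........
230 ...............##################################...........
233 ...............################################.............
236 .................###########################................
239 ....................######################..................
242 ........................###############.....................
245 ............................#####..##.......................
248 ............................................................
251 ............................................................
```

The cup is now at about 39°, with the foot edge on the mat and the grip about 20 mm from the mouth. I continue forward while keeping slight pressure on the foot.

Request:
step_arm(
  moves=[
    {"tx": 3, "ty": 0, "tz": -1.2, "roll": 0},
    {"tx": 6, "ty": 0, "tz": -2.2, "roll": 0},
    {"tx": 10, "ty": 0, "tz": -3.4, "roll": 0},
    {"tx": 13, "ty": 0, "tz": -4, "roll": 0},
    {"tx": 16.5, "ty": 0, "tz": -4.6, "roll": 0},
    {"tx": 20, "ty": 0, "tz": -4.9, "roll": 0},
    {"tx": 20, "ty": 0, "tz": -4.9, "roll": 0},
  ],
)

```text
t: 27.73
eef_pos: [563.8, -7.0, 40.5]
tcp_rot: [3.141, -0.001, 0.09]
ft_force: [-0.7, 0.5, 2.7]
opening: 0.612
grip_force: 3.0
```

```bash
cat > chk3.py <<'E'
import os,sys
os.system('python3 side.py '+sys.argv[1])
from h import *
d=load('scene');s=env.state();p=s['eef_pos'];z=p[2]+18.8-float(sys.argv[2])
for b in map(float,sys.argv[3:]):
    r=np.radians(b);h=72-(z-23*np.cos(r))/np.sin(r)
    q=proj(d,cup(p,s['tcp_rot'][2],np.radians(90+b),0,h));print(b,'h',h.round(1),cv2.approxPolyDP(cv2.convexHull(q.astype(np.float32)),2,True).reshape(-1,2).round().astype(int).tolist())
E
python3 chk3.py g19.png 4 35 45 55 65 75
```

```text
[563.39766002  -7.02472615  40.42601609] 0.08993563585086317 0.6124819994078667 3.038279050961137 [0.07972288 0.02686852 2.75911897] 27.7833
[[306, 212], [331, 225], [321, 244], [316, 246], [306, 243], [296, 235], [296, 228]]
251 171
35.0 h 8.6 [[326, 233], [313, 251], [307, 253], [288, 239], [288, 233], [301, 215]]
45.0 h 16.9 [[328, 228], [317, 248], [312, 250], [291, 238], [290, 233], [302, 214]]
55.0 h 20.7 [[329, 225], [320, 245], [315, 248], [304, 247], [293, 239], [292, 234], [301, 214], [314, 216]]
65.0 h 21.8 [[329, 223], [322, 243], [318, 246], [306, 248], [295, 240], [293, 235], [299, 215], [314, 214]]
75.0 h 21.0 [[328, 222], [324, 241], [308, 249], [294, 237], [298, 217], [313, 213]]
```

Request:
step_arm(
  moves=[
    {"tx": 4, "ty": 0, "tz": -0.2, "roll": 0},
    {"tx": 8, "ty": 0, "tz": -0.3, "roll": 0},
    {"tx": 12, "ty": 0, "tz": -0.2, "roll": 0},
    {"tx": 16, "ty": 0, "tz": 0.3, "roll": 0},
    {"tx": 20, "ty": 0, "tz": 0.9, "roll": 0},
    {"tx": 24, "ty": 0, "tz": 1.8, "roll": 0},
    {"tx": 24, "ty": 0, "tz": 1.8, "roll": 0},
  ],
)

```text
t: 28.37
eef_pos: [587.7, -4.9, 38.3]
tcp_rot: [3.141, -0.001, 0.09]
ft_force: [-0.0, -0.3, 2.6]
opening: 0.611
grip_force: 3.1
```

```bash
python3 chk3.py g20.png 4 55 65 75 85 90
```

```text
[587.27657062  -4.88418937  38.40951252] 0.08985706739632415 0.6088720608301667 3.0973012559115887 [ 0.11999139 -0.48897758  1.9026378 ] 28.4167
[[299, 216], [307, 216], [327, 225], [320, 243], [316, 246], [304, 247], [294, 240], [292, 234]]
245 176
55.0 h 23.1 [[323, 229], [314, 249], [309, 252], [298, 251], [287, 243], [285, 238], [294, 217], [308, 220]]
65.0 h 24.0 [[322, 227], [316, 247], [312, 250], [300, 252], [288, 244], [286, 239], [293, 219], [308, 218]]
75.0 h 23.1 [[322, 226], [318, 245], [301, 253], [288, 240], [291, 221], [307, 216]]
85.0 h 20.6 [[321, 226], [320, 244], [304, 254], [290, 242], [290, 224], [306, 216]]
90.0 h 18.8 [[321, 243], [305, 254], [291, 243], [289, 225], [306, 216], [320, 226]]
```

At about 65° the mass centre is past the foot edge, so the cup tends toward upright. I ease the grip to let it turn down gently.

Request:
step_arm(
  grip=57.98,
  moves=[
    {"tx": 0, "ty": 0, "tz": 0, "roll": 0},
    {"tx": 0, "ty": 0, "tz": 1, "roll": 0},
    {"tx": 1, "ty": 0, "tz": 2, "roll": 0},
    {"tx": 2, "ty": 0, "tz": 3, "roll": 0},
    {"tx": 2, "ty": 0, "tz": 3, "roll": 0},
  ],
)

```text
t: 28.83
eef_pos: [588.8, -4.7, 35.3]
tcp_rot: [3.142, 0.0, 0.09]
ft_force: [0.1, 0.3, 0.7]
opening: 0.61
grip_force: 1.1
```

```bash
python3 side.py g21.png
```

```text
[588.67614791  -4.73668973  35.30052937] 0.08978568520763197 0.6047813228713357 1.0941438213922083 [ 0.25645291 -0.38691622  0.85333659] 28.8833
[[298, 216], [326, 224], [321, 242], [316, 246], [304, 248], [294, 240], [292, 233]]
244 177
```

Request:
step_arm(
  grip=58.03,
  moves=[
    {"tx": 0, "ty": 0, "tz": 0, "roll": 0},
    {"tx": 0, "ty": 0, "tz": 0, "roll": 0},
    {"tx": 1, "ty": 0, "tz": 0.5, "roll": 0},
    {"tx": 2, "ty": 0, "tz": 1, "roll": 0},
    {"tx": 2, "ty": 0, "tz": 1, "roll": 0},
  ],
)

```text
t: 29.3
eef_pos: [590.8, -4.5, 34.4]
tcp_rot: [3.142, 0.0, 0.09]
ft_force: [-0.6, 0.5, -1.1]
opening: 0.608
grip_force: 0.0
```

```bash
python3 chk3.py g22.png 4 70 80 90
```

```text
[590.81294673  -4.52785797  34.44596312] 0.08986407425797593 0.6101869541697386 0.0 [-0.22480847  0.50848271  0.00486517] 29.35
[[305, 218], [318, 227], [319, 243], [303, 254], [289, 243], [288, 226]]
244 178
70.0 h 28.0 [[322, 227], [316, 246], [312, 250], [300, 253], [287, 240], [291, 220], [307, 217]]
80.0 h 26.0 [[320, 226], [318, 245], [302, 254], [288, 242], [289, 223], [306, 217]]
90.0 h 22.8 [[320, 244], [304, 255], [290, 243], [288, 226], [305, 217], [319, 226]]
```

The outline matches 90°: the cup stands upright on the mat, loosely between the fingers. I grip firmly, lift and carry it to the wooden disc.

Request:
step_arm(
  grip=50,
  moves=[
    {"tx": 0, "ty": 0, "tz": 0, "roll": 0},
    {"tx": 0, "ty": 0, "tz": 0, "roll": 0},
    {"tx": 0, "ty": 0, "tz": 0, "roll": 0},
    {"tx": 0, "ty": 0, "tz": 0, "roll": 0},
    {"tx": 0, "ty": 0, "tz": -3, "roll": 0},
    {"tx": 0, "ty": 0, "tz": -12, "roll": 0},
    {"tx": 0, "ty": 0, "tz": -30, "roll": 0},
    {"tx": 0, "ty": 0, "tz": -55, "roll": 0},
    {"tx": -3, "ty": 5, "tz": -75, "roll": 0},
    {"tx": -13, "ty": 20, "tz": -85, "roll": 0},
    {"tx": -28, "ty": 45, "tz": -85, "roll": 0},
    {"tx": -46, "ty": 73, "tz": -85, "roll": 0},
  ],
)

```text
t: 30.35
eef_pos: [551.7, -81.5, 121.2]
tcp_rot: [3.141, -0.003, 0.092]
ft_force: [0.1, 0.3, -1.6]
opening: 0.607
grip_force: 30.0
```

Request:
step_arm(
  moves=[
    {"tx": -17, "ty": 27, "tz": 0, "roll": 0},
    {"tx": -34, "ty": 55, "tz": 0, "roll": 0},
    {"tx": -51, "ty": 82, "tz": 0, "roll": 0},
    {"tx": -68, "ty": 110, "tz": 0, "roll": 0},
    {"tx": -85, "ty": 137, "tz": 0, "roll": 0},
    {"tx": -100, "ty": 162, "tz": 0, "roll": 0},
    {"tx": -115, "ty": 186, "tz": 0, "roll": 0},
    {"tx": -125, "ty": 202, "tz": 0, "roll": 0},
    {"tx": -130, "ty": 210, "tz": 0, "roll": 0},
    {"tx": -130, "ty": 210, "tz": 0, "roll": 0},
    {"tx": -130, "ty": 210, "tz": 0, "roll": 0},
  ],
)

```text
t: 31.27
eef_pos: [440.9, -301.9, 119.9]
tcp_rot: [3.142, -0.0, 0.089]
ft_force: [-0.2, 0.3, -2.4]
opening: 0.605
grip_force: 30.0
```

```bash
sed 's/,float(sys.argv\[2\])/0/' chk3.py >/dev/null; python3 side.py g23.png; python3 - <<'E'
from h import *
d=load('scene');s=env.state();p=s['eef_pos']
for b in(80,90,100):
  for h in(22.8,):
    P=cup(p,s['tcp_rot'][2],np.radians(90+b),0,h);print(b,cv2.approxPolyDP(cv2.convexHull(proj(d,P).astype(np.float32)),2,True).reshape(-1,2).round().astype(int).tolist(),P[:,2].min())
t=snap('top');g=d['pixels'];m=((g.min(2)>95)&(g.max(2).astype(int)-g.min(2)<45)).astype(np.uint8)
print(rel([441,-302,p[2]],.09))
E
```

```text
[ 441.14319385 -301.40109418  119.78138781] 0.09005056579247617 0.607704522375158 29.999856054782867 [ 0.31820787 -0.689769   -0.8255656 ] 31.3167
[[287, 136], [298, 141], [298, 158], [285, 165], [274, 157], [273, 141]]
226 92
80 [[300, 142], [298, 160], [295, 163], [284, 166], [273, 157], [274, 140], [288, 137]] 86.13493827785703
90 [[300, 158], [286, 166], [275, 158], [273, 141], [287, 136], [299, 141]] 89.38138781239705
100 [[301, 156], [288, 166], [276, 158], [272, 143], [286, 135], [297, 140]] 86.13493827785703
(array([-0.3,  0.8, -0.1]), np.float64(0.001))
```

The outline is upright and centred over the disc. Now I lower it.

Request:
step_arm(
  moves=[
    {"tx": 0, "ty": 0, "tz": 12, "roll": 0},
    {"tx": 0, "ty": 0, "tz": 27, "roll": 0},
    {"tx": 0, "ty": 0, "tz": 42, "roll": 0},
    {"tx": 0, "ty": 0, "tz": 54, "roll": 0},
    {"tx": 0, "ty": 0, "tz": 62, "roll": 0},
    {"tx": 0, "ty": 0, "tz": 67, "roll": 0},
    {"tx": 0, "ty": 0, "tz": 70, "roll": 0},
    {"tx": 0, "ty": 0, "tz": 71, "roll": 0},
    {"tx": 0, "ty": 0, "tz": 72, "roll": 0},
    {"tx": 0, "ty": 0, "tz": 72.5, "roll": 0},
    {"tx": 0, "ty": 0, "tz": 72.5, "roll": 0},
  ],
)

```text
t: 32.28
eef_pos: [441.0, -302.3, 47.4]
tcp_rot: [3.141, -0.0, 0.09]
ft_force: [-0.1, 0.1, -0.3]
opening: 0.608
grip_force: 30.0
```

Request:
step_arm(
  moves=[
    {"tx": 0, "ty": 0, "tz": 0.5, "roll": 0},
    {"tx": 0, "ty": 0, "tz": 1, "roll": 0},
    {"tx": 0, "ty": 0, "tz": 1.5, "roll": 0},
    {"tx": 0, "ty": 0, "tz": 2, "roll": 0},
    {"tx": 0, "ty": 0, "tz": 2, "roll": 0},
  ],
)

```text
t: 32.7
eef_pos: [440.8, -302.2, 45.0]
tcp_rot: [3.142, 0.0, 0.09]
ft_force: [-0.0, -0.4, -1.1]
opening: 0.608
grip_force: 30.0
```

Request:
step_arm(
  moves=[
    {"tx": 0, "ty": 0, "tz": 0.5, "roll": 0},
    {"tx": 0, "ty": 0, "tz": 1, "roll": 0},
    {"tx": 0, "ty": 0, "tz": 1, "roll": 0},
  ],
)

```text
t: 32.95
eef_pos: [440.8, -302.2, 44.4]
tcp_rot: [3.141, -0.0, 0.09]
ft_force: [-1.9, 0.2, 3.8]
opening: 0.607
grip_force: 30.0
```

Request:
step_arm(
  moves=[
    {"tx": 0, "ty": 0, "tz": 0.5, "roll": 0},
    {"tx": 0, "ty": 0, "tz": 1, "roll": 0},
    {"tx": 0, "ty": 0, "tz": 1, "roll": 0},
  ],
)

```text
t: 33.2
eef_pos: [440.9, -302.2, 44.4]
tcp_rot: [3.141, -0.001, 0.09]
ft_force: [-3.9, 4.6, 17.9]
opening: 0.607
grip_force: 30.0
```

Contact. I ease off, open slowly and then retreat.

Request:
step_arm(
  grip=58.0,
  moves=[
    {"tx": 0, "ty": 0, "tz": -0.7, "roll": 0},
    {"tx": 0, "ty": 0, "tz": -1, "roll": 0},
    {"tx": 0, "ty": 0, "tz": -1, "roll": 0},
    {"tx": 0, "ty": 0, "tz": -1, "roll": 0},
  ],
)

```text
t: 33.53
eef_pos: [440.9, -302.2, 43.9]
tcp_rot: [3.141, -0.0, 0.09]
ft_force: [-1.1, 0.0, -0.6]
opening: 0.608
grip_force: 0.1
```

Request:
step_arm(
  grip=60,
  moves=[
    {"tx": 0, "ty": 0, "tz": 0, "roll": 0},
    {"tx": 0, "ty": 0, "tz": 0, "roll": 0},
    {"tx": 0, "ty": 0, "tz": 0, "roll": 0},
  ],
)

```text
t: 33.78
eef_pos: [440.8, -302.2, 43.9]
tcp_rot: [-3.141, 0.0, 0.09]
ft_force: [-0.2, -1.1, 0.6]
opening: 0.628
grip_force: 0.0
```

Request:
step_arm(
  grip=90,
  moves=[
    {"tx": 0, "ty": 0, "tz": 0, "roll": 0},
    {"tx": 0, "ty": 0, "tz": 0, "roll": 0},
    {"tx": 0, "ty": 0, "tz": 0, "roll": 0},
    {"tx": 0, "ty": 0, "tz": 0, "roll": 0},
    {"tx": 0, "ty": 0, "tz": 0, "roll": 0},
    {"tx": 0, "ty": 0, "tz": -15, "roll": 0},
    {"tx": 0, "ty": 0, "tz": -40, "roll": 0},
    {"tx": 0, "ty": 0, "tz": -70, "roll": 0},
    {"tx": 0, "ty": 0, "tz": -100, "roll": 0},
    {"tx": 0, "ty": 0, "tz": -130, "roll": 0},
    {"tx": 0, "ty": 0, "tz": -150, "roll": 0},
    {"tx": 0, "ty": 0, "tz": -150, "roll": 0},
  ],
)

```text
t: 34.78
eef_pos: [442.1, -303.2, 198.2]
tcp_rot: [3.137, -0.005, 0.09]
ft_force: [-0.5, -0.5, 0.1]
opening: 0.946
grip_force: 0.0
```

```bash
python3 - <<'E'
from h import *
d=snap('scene');c=snap('wrist');s=env.state();print(s['t'],s['eef_pos'],s['opening'])
# upright cup expected at disc centre
P=cup([441,-302,0],.09,np.pi,0,0);P[:,2]+=14+72-P[:,2].max()
print('expect',cv2.approxPolyDP(cv2.convexHull(proj(d,P).astype(np.float32)),2,True).reshape(-1,2).round().astype(int).tolist())
g=d['pixels'];m=((g.min(2)>95)&(g.max(2).astype(int)-g.min(2)<45)).astype(np.uint8)
def big(m,x0,x1,y0,y1):
    q=np.zeros_like(m);q[y0:y1,x0:x1]=m[y0:y1,x0:x1];k=max(cv2.findContours(q,cv2.RETR_EXTERNAL,cv2.CHAIN_APPROX_NONE)[0],key=cv2.contourArea)
    return cv2.approxPolyDP(cv2.convexHull(k),2,True).reshape(-1,2).tolist()
print('cup',big(m,260,325,145,205)); print('pile',big(m,400,460,215,310))
# bystanders unchanged? compare with first scene picture
a=cv2.imread('pics/scene0.png').astype(int);df=(np.abs(a-g.astype(int)).max(2)>40).astype(np.uint8)
df=cv2.morphologyEx(df,cv2.MORPH_OPEN,np.ones((3,3)));n,l,st,ce=cv2.connectedComponentsWithStats(df)
print([(st[i].tolist()) for i in range(1,n) if st[i,4]>20])
E
```

```text
34.8833 [ 440.82523493 -302.15351601  194.39821196] 0.9461506486861576
expect [[301, 177], [288, 186], [276, 177], [275, 162], [288, 156], [300, 162]]
cup [[286, 155], [299, 163], [299, 177], [287, 185], [276, 177], [275, 163]]
pile [[424, 239], [442, 244], [446, 248], [439, 282], [431, 300], [407, 291], [413, 255]]
[[221, 0, 103, 157, 5556], [294, 0, 31, 29, 387], [344, 0, 98, 169, 8398], [437, 0, 35, 29, 635], [474, 3, 5, 16, 60], [322, 4, 19, 19, 127], [432, 31, 65, 91, 1196], [431, 66, 6, 16, 52], [438, 83, 7, 10, 57], [448, 84, 17, 10, 128], [249, 87, 5, 5, 21], [444, 107, 55, 44, 1080], [478, 125, 20, 13, 147], [278, 134, 17, 11, 68], [332, 137, 33, 17, 172], [447, 148, 52, 32, 993], [266, 157, 34, 28, 647], [347, 171, 37, 19, 174], [468, 172, 4, 7, 21], [389, 176, 43, 22, 447], [414, 218, 38, 34, 729], [352, 236, 35, 22, 405]]
```

The cup's outline matches the upright prediction at the disc centre within 1 px. The two-cup pile is in place, and the other image changes are the arm and shadows.

```bash
python3 -c "
from cell import env
print(env.job_done())"
```

```text
the job is handed in; nothing more can be done
None
```

I laid the top cup on its side on the cork mat, released it, then gripped it again and stood it upright at the centre of the plain wooden disc. The other two cups are still piled, and the last image check showed no bystander moved. On the first attempt to stand it up the cup slipped out of a loose grip and dropped back onto the mat. I handed it in at about 35 s; the hand-in returned no verdict.

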